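Close the pastel box with its inner lid and take the outer lid off

ROBOT

A 7-joint arm with a two-finger parallel gripper is mounted at the origin on the work surface. World frame = base frame: x ahead of the robot, y to its left, z up, the work surface at z = 0. Lengths are in m, angles in rad, forces in N, time in s.
With the tool pointing down it reaches from about 0.425 to 0.95 m from the base axis. Payload 4.7 kg.
Tool frame: the origin (TCP) lies midway between the tips of the shut fingers; the grasp point (between the pads) lies 19 mm behind it; y points along the fingers, x is the direction in which the jaws open and shut, and the axes are right-handed (so a half turn about y gives the same grasp; the last joint's range is limited). The gripper opens to 85 mm and grips with 20 to 120 N. Pads are 22 mm wide; open, the fingers measure 114 mm over their backs; the gripper's body (76 mm by 85 mm) begins 54 mm behind the grasp point. The pads swing forward as they close: fully open they stand 13 mm farther back than shut.
Start: joints at [1.191, 0.469, -0.049, 1.532, 0.024, 1.141, -0.082], TCP at [0.232, -0.634, 0.231] pointing down, gripper open.
Joint ranges: [-2.59, 2.59], [-0.33, 1.99], [-1.39, 1.29], [0.1, 2.45], [-1.04, 4.18], [0.21, 1.99], [-2.66, 2.66]. Speed limits (rad/s): [2.57, 2.57, 3.14, 3.14, 3.14, 3.14, 3.14].

INTERFACE

Orientations are given as a rotation vector (axis times angle).
In Python, from station import ctrl gives the robot as it stands.
- The arm moves only by the tool servo_tool, never from a script. Its argument "rows" is a list of rows, each an object of numbers: "tx", "ty", "tz": the shift along the world's x, y, z in m; "yaw": the turn about the world's z in rad. In form: [{"tx": .., "ty": .., "tz": .., "yaw": ..}, ...]. A call has 1 to 8 rows; each row is the pose to reach, as a shift and turn from the pose commanded when the call began; what a row does not reach only later rows make up. A row lasts 1/12 s, in which the tool goes at most 41.7 mm and 7.16 degrees, less where a joint would pass 70% of its speed; a pose out of reach is approached as far as the arm can. A call with a gripper value outside its range is refused whole. "grip" is the closure in counts, from 0 (fully open) to 255 (shut), set as the call begins (left out, the last holds). The fingers move at their own pace and stop on an object; "newtons" is the grip in N (left out, the last holds). Time passes only in rows, so rows that repeat a pose let the fingers close. It gives the time, the measured TCP pose, the force and the opening at its end, in the units of the state.
- ctrl.get_state(): the state, without advancing time (a new reading comes with each control period).
- ctrl.capture(name): name is "side" or "top"; returns the picture (480x640x3 uint8, red, green, blue); there is no depth.
- ctrl.camera_info(name): a dict with "mtx" (3x3 intrinsics, pixels), "world_from_camera" (4x4, takes a point from camera to world coordinates). Camera axes: x right, y up, looking along -z (the intrinsics and any distortion apply to the point x, -y, -z); pixel columns grow to the right and rows downward; lengths in m; the calibration is good to about 2 mm. A picture is of the moment at which its call begins. camera_info takes no time and is no camera call.
- ctrl.job_done(): hands the job in, once; it reports no verdict.
The state is a dict: "time": time; "joint_positions": joint angles; "joint_velocities": joint speeds; "tau": joint torques, N m; "tool_pos": TCP position; "tcp_rot": TCP orientation; "force": force on the tool from outside, world axes, zero at the start; "moment": the same for the moment, N m; "grip_width": finger opening in m.
Only numpy, scipy, OpenCV 4.12 (cv2) and the standard library are available. Lean on these libraries where they do the work, as an engineer would, in place of code of your own. Each camera call takes 0.05 s, during which the arm holds its last target.

TASK

The two nested lids of the pastel box are parked on the wooden lid rest, locked together by the orange wing knob. Carry the pair over and lower it, still locked together and without dropping it, onto the open box so that the inner lid is fully home in the mouth; then turn the wing knob a quarter turn clockwise to free the outer lid, and lift the blue outer lid alone, straight up about 12 cm, leaving the inner lid seated and the box and everything else on the table where they are. Finish while still holding the outer lid level, steady and clear in the air above the box: do not put it down or let go.

Things in the scene. Friction and masses are not known exactly. Their poses are not given: they have to be found in the camera images.
- pastel_box: Open-topped wooden box, loose, 0.95 kg, 90 (its x) x 120 (its y) x 60 mm high, walls 8 mm thick, so the mouth is 74 x 104 mm; coloured pastels lie low inside. Origin: centre of the underside, z up. It stands on the table.
- lid_rest: Fixed wooden rest on which the lid pair is parked: a block 50 (x) x 70 (y) mm, top at 45 mm, on a 130 x 160 x 6 mm foot. Origin: centre of the underside. The lid pair starts centred and aligned on it to within a few mm and about 0.1 rad.
- inner_lid: Pale wooden inner lid, 0.26 kg. Upward: plug 58 x 88 x 6 mm, then 66 (x) x 96 (y) x 6 mm (4 mm clearance all round in the box mouth), then flange 86 x 116 x 8 mm that rests on the box rim. Origin: centre of the plug's underside, z up; home, it lies 48 mm above the box's origin, x and y along the box's (either way round). The outer lid rests on its flange: lifting the knob lifts both lids.
- wing_grip (a point): Centre of the orange bar of the wing knob: 40 mm long (own x), 10 mm wide (own y), 22 mm high, on a 9 mm steel stem standing on the inner lid's centre; 59 mm above the inner lid's origin, on the knob's vertical turning axis. Bar underside 2 mm above the top of the white collar, bar top 24 mm above it. Axes turn with the knob.
- wing (a joint): Turn of the wing knob on the inner lid, rad: 0 = locked (bar along the lids' x, across the collar walls), growing clockwise from above to a stop at 1.571 = free (bar along the lids' y, in line with the slot: the outer lid passes up over it). Starts at 0 to 0.25, stays where left, friction 0.05 N m. The inner lid may twist a few degrees in the mouth before the knob turns.
- outer_lid: Blue outer lid, loose, 0.16 kg, a shallow cap 97 (x) x 127 (y) mm, 11 mm from skirt edge to deck top, with 1.5 mm play around the inner lid's flange. Origin: centre of the skirt's lower edge, z up; nested it lies 13 mm above the inner lid's origin, axes alike. It rests freely on the inner lid.
- collar_grip (a point): Centre of the white collar on the outer lid: upright frame 34 (x) x 62 (y) mm outside, 22 mm high, walls 6 mm, on the blue deck around a through slot 22 x 50 mm. Point is half-way up, 22 mm above the outer lid's origin, 11 mm above the deck; axes as the outer lid. It can be gripped across its 34 mm from above, the freed wing knob standing between the fingers.
- palettes: Bystander: stack of four wooden palettes, 170 x 220 x 32 mm. Origin: on its underside.
- brush_jar: Bystander: glass jar with brushes, 76 mm across, 195 mm high. Origin: on its underside.
- pastel_stick: Bystander: red pastel stick, 65 x 12 x 12 mm, between box and lid rest. Origin: on its underside.
- eraser: Bystander: white eraser, 45 x 22 x 13 mm, between box and lid rest. Origin: on its underside.
- medium_bottle: Bystander: closed amber bottle, 54 mm across, 130 mm high. Origin: on its underside.
- mug: Bystander: blue mug, 80 mm across, 90 mm high. Origin: on its underside.
- brush: Bystander: brush lying flat, 200 mm long. Origin: on its underside.
Mind the look-alikes: they are no part of the job. What is meant by the outer_lid is not pink, and is the smaller of those in its own colour. Leave any red look-alike of the inner_lid alone.

How it is judged:
By the outcome, as a careful person would: the job done as asked, in the order asked, and still so for the second after the job is handed in, while the arm keeps its last pose, push and grip.
It also fails if it takes over 48 s, if anything falls off the work surface, if the arm or the gripper's body presses on something with over 40 N, if the wrist force passes 120 N, or if a joint passes its speed limit or range.

## Working session

There is one attempt and no reset: what is moved stays moved. The work goes in short steps, Python scripts to look and compute and a tool call to move; the robot and the scene stay as the last step left them, time stands still between calls to the robot, and variables do not carry over. Pictures are saved under pics/ and viewed, and the job is handed in when it is done.

Besides the shell and the picture viewer there is one more tool, called after "Request:" as a command line: name --argument value ..., lists and objects as JSON in quotes. servo_tool: Moves the arm, as the interface text tells. Its arguments: {"type":"object","properties":{"rows":{"type":"array"},"grip":{"type":"number"},"newtons":{"type":"number"}},"required":["rows"]}

```bash
ls; mkdir -p pics; python3 - <<'E'
from station import ctrl
import cv2
print(ctrl.get_state())
for n in("side","top"):
    im=ctrl.capture(n); cv2.imwrite(f"pics/{n}0.png",im[:,:,::-1])
    print(n,ctrl.camera_info(n))
E
```

```text
pics
{'time': 0.0, 'joint_positions': array([ 1.19110801,  0.4694788 , -0.04860591,  1.5336797 ,  0.02411725,
        1.1409906 , -0.08230873]), 'joint_velocities': array([ 0.0002985 ,  0.00068875, -0.00060784,  0.00053408, -0.00187914,
       -0.00098183,  0.00041878]), 'tau': array([ 2.09408140e-04, -5.10300815e+01, -4.64970258e-02, -2.37710434e+01,
        1.06917252e-02,  7.48621125e-03, -1.15955118e-05]), 'tool_pos': array([ 0.23177018, -0.63334877,  0.23024229]), 'tcp_rot': array([-1.35390404,  0.9482219 , -0.94547741]), 'force': array([ 0.13296798, -0.06690875, -0.16120608]), 'moment': array([-0.02370994,  0.00290516,  0.03618412]), 'grip_width': 0.08541081109299953}
side {'mtx': array([[434.64397756,   0.        , 320.75683578],
       [  0.        , 434.64397756, 243.18056577],
       [  0.        ,   0.        ,   1.        ]]), 'world_from_camera': array([[-0.75196058,  0.49472184, -0.43566683,  0.06563129],
       [-0.6588794 , -0.54318201,  0.52041449,  0.49184562],
       [ 0.02081403,  0.67838308,  0.73441349,  0.8659563 ],
       [ 0.        ,  0.        ,  0.        ,  1.        ]])}
top {'mtx': array([[564.12840283,   0.        , 313.49664502],
       [  0.        , 564.12840283, 235.99171426],
       [  0.        ,   0.        ,   1.        ]]), 'world_from_camera': array([[-0.02900884,  0.988428  , -0.14889117,  0.29576798],
       [-0.9995589 , -0.02963286, -0.00197394, -0.09183144],
       [-0.00636317,  0.14876823,  0.98885162,  1.42883415],
       [ 0.        ,  0.        ,  0.        ,  1.        ]])}
```

View pics/side0.png

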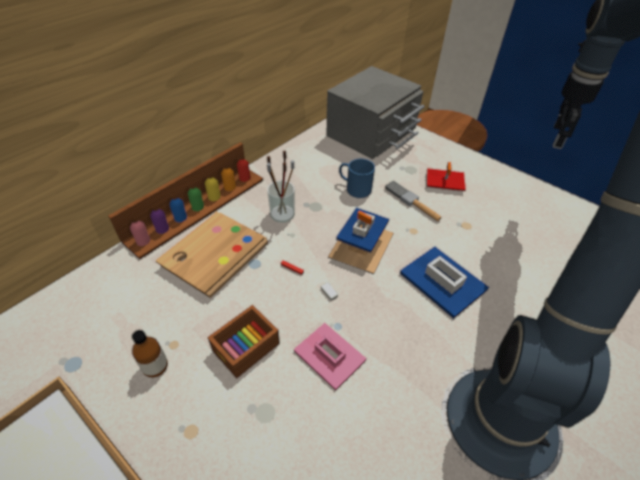

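View pics/top0.png

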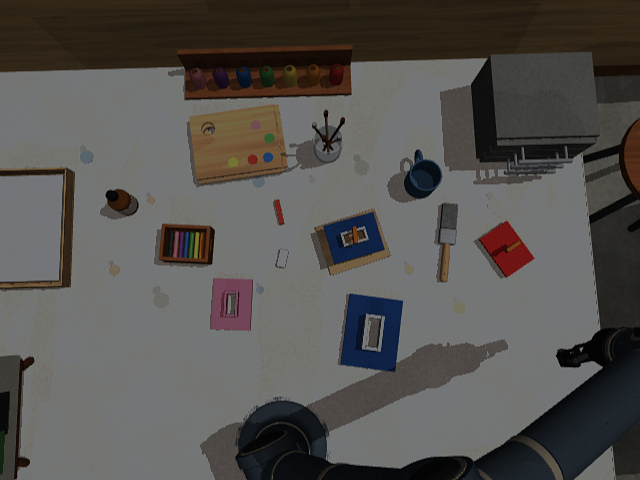

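Both pictures show candidates: in top there is a blue lid with a knob on the wooden rest at (352,238), a larger blue one on the table at (372,332), a pink one at (231,304), and a red inner-lid look-alike at (507,248). The one meant is at (352,238): blue, the smaller of the two, carrying the orange wing knob and parked on the rest. I'll confirm it in an enlarged crop.

```bash
python3 - <<'E'
import cv2,numpy as np
t=cv2.imread("pics/top0.png"); s=cv2.imread("pics/side0.png")
def crop(im,x0,y0,w,h,k,g=1): 
    c=cv2.resize(im[y0:y0+h,x0:x0+w],None,fx=k,fy=k,interpolation=cv2.INTER_CUBIC); return np.clip(c.astype(float)*g,0,255).astype(np.uint8)
a=crop(t,305,195,100,100,4,1.8); b=crop(s,315,195,100,100,4)
c=crop(t,140,205,100,75,4,1.8); d=crop(s,195,295,100,75,4)
cv2.imwrite("pics/crop0.png",cv2.resize(np.vstack([np.hstack([a,b]),np.hstack([c,d])]),(685,600)))
E
cat > h.py <<'E'
import numpy as np,cv2
from station import ctrl
def ray(n,uv):
    I=ctrl.camera_info(n);K=I["mtx"];T=I["world_from_camera"]
    p=np.linalg.inv(K)@np.array([uv[0],uv[1],1.]); d=T[:3,:3]@np.array([p[0],-p[1],-p[2]])
    return T[:3,3],d/np.linalg.norm(d)
def onplane(n,uv,z):
    o,d=ray(n,uv); return o+d*(z-o[2])/d[2]
def tri(uvt,uvs):
    o1,d1=ray("top",uvt);o2,d2=ray("side",uvs)
    A=np.stack([d1,-d2],1); x=np.linalg.lstsq(A,o2-o1,rcond=None)[0]
    p,q=o1+d1*x[0],o2+d2*x[1]; return (p+q)/2,np.linalg.norm(p-q)
def proj(n,P):
    I=ctrl.camera_info(n);K=I["mtx"];T=I["world_from_camera"]
    c=T[:3,:3].T@(np.asarray(P,float)-T[:3,3]); q=K@np.array([c[0],-c[1],-c[2]]); return q[:2]/q[2]
E
```

```text
(no output)
```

View pics/crop0.png

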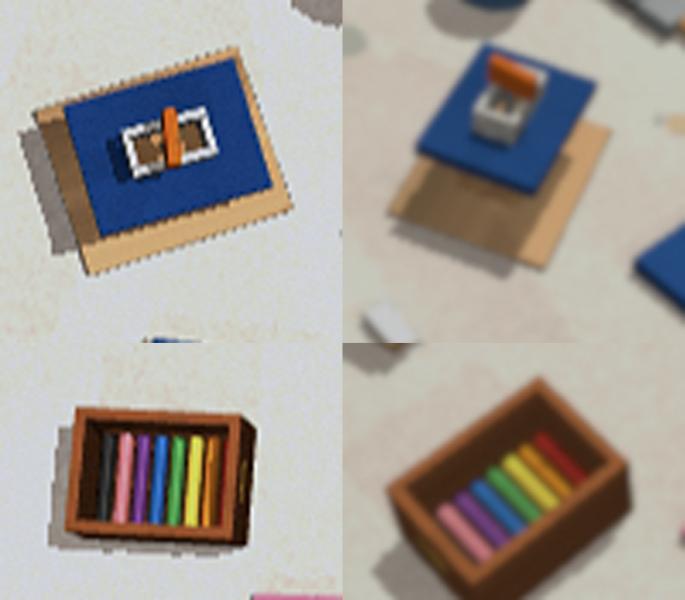

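Confirmed: the blue cap at top (352,238) carries the white collar with the orange wing bar through it and sits on the rest. Now the measurements.

```bash
cat > m.py <<'E'
from h import *
def mask(im,kind):
    h=cv2.cvtColor(im,cv2.COLOR_RGB2HSV).astype(int)
    H,S,V=h[...,0],h[...,1],h[...,2]
    if kind=="blue": m=(H>100)&(H<125)&(S>140)&(V>35)
    if kind=="orange": m=(H>3)&(H<16)&(S>180)&(V>110)
    return m.astype(np.uint8)*255
def quad(c):
    hull=cv2.convexHull(c); return cv2.approxPolyN(hull,4,ensure_convex=True).reshape(-1,2) if hasattr(cv2,"approxPolyN") else cv2.boxPoints(cv2.minAreaRect(c))
def big(m,near,roi=60):
    mm=np.zeros_like(m); x,y=near; mm[y-roi:y+roi,x-roi:x+roi]=m[y-roi:y+roi,x-roi:x+roi]
    cs,_=cv2.findContours(mm,cv2.RETR_EXTERNAL,cv2.CHAIN_APPROX_NONE); return max(cs,key=cv2.contourArea)
E
python3 - <<'E'
from m import *
np.set_printoptions(precision=4,suppress=True)
t=cv2.imread("pics/top0.png")[:,:,::-1].copy(); s=cv2.imread("pics/side0.png")[:,:,::-1].copy()
for n,im,nr in(("top",t,(352,237)),("side",s,(363,230))):
    c=big(mask(im,"blue"),nr,42); q=quad(c); print(n,"blue",q.tolist(),cv2.contourArea(c),cv2.minAreaRect(c))
    c=big(mask(im,"orange"),nr,42); q=quad(c); print(n,"orange",q.tolist(),cv2.contourArea(c),cv2.minAreaRect(c))
    print({k:proj(n,p) for k,p in {}.items()})
# box rim crop pixel HSV
for n,im,nr in(("top",t,(186,244)),("side",s,(243,340))):
    h=cv2.cvtColor(im,cv2.COLOR_RGB2HSV).astype(int); H,S,V=h[...,0],h[...,1],h[...,2]
    m=(((H<14)|(H>172))&(S>110)&(V<185)).astype(np.uint8)*255
    c=big(m,nr,50); print(n,"box",quad(c).tolist(),cv2.approxPolyDP(cv2.convexHull(c),2,True).reshape(-1,2).tolist(),cv2.minAreaRect(c))
E
```

```text
top blue [[384, 249], [334, 263], [323, 226], [372, 212]] 1903.5 ((353.5377197265625, 237.63209533691406), (38.8730354309082, 51.78493118286133), 74.05460357666016)
top orange [[357, 241], [354, 241], [353, 228], [356, 225]] 31.0 ((354.82379150390625, 234.06149291992188), (14.214112281799316, 3.259286880493164), 84.80557250976562)
{}
side blue [[387, 220], [370, 251], [337, 238], [356, 209]] 673.5 ((362.2547302246094, 228.6415252685547), (35.25767517089844, 39.91984176635742), 29.05460548400879)
side orange [[370, 218], [370, 220], [358, 214], [360, 212]] 24.0 ((364.60003662109375, 215.80001831054688), (12.521980285644531, 2.683281421661377), 26.56505012512207)
{}
top box [[214, 226], [212, 264], [158, 261], [161, 224]] [[162, 224], [210, 226], [214, 230], [211, 263], [159, 259]] ((186.4120635986328, 243.49484252929688), (53.730648040771484, 37.69953918457031), 3.3664608001708984)
side box [[285, 338], [236, 377], [203, 340], [252, 305]] [[252, 306], [277, 330], [277, 343], [236, 376], [214, 351], [209, 337]] ((244.39886474609375, 339.14471435546875), (48.8466682434082, 62.13762283325195), 50.90614318847656)
```

```bash
cat >> m.py <<'E'
from scipy.ndimage import map_coordinates,gaussian_filter
def refine(im,q,ch=None,r=2.5,frac=0.75):
    g=(im.astype(float).mean(2) if ch is None else im[...,ch].astype(float)); g=gaussian_filter(g,0.7)
    q=np.array(q,float); L=[]
    for i in range(len(q)):
        a,b=q[i],q[(i+1)%len(q)]; d=(b-a)/np.linalg.norm(b-a); n=np.array([-d[1],d[0]]); P=[]
        off=np.arange(-r,r+.01,.1); prof=[]
        T=np.linspace((1-frac)/2,(1+frac)/2,40)
        for t in T:
            p=a+t*(b-a); X=p[:,None]+n[:,None]*off
            prof.append(np.gradient(map_coordinates(g,[X[1],X[0]],order=3)))
        prof=np.array(prof); sg=np.sign(prof.mean(0)[np.argmax(abs(prof.mean(0)))])
        for t,pr in zip(T,prof):
            w=np.clip(sg*pr,0,None)**2; P.append(a+t*(b-a)+n*(w@off)/w.sum())
        L.append(cv2.fitLine(np.array(P,np.float32),cv2.DIST_HUBER,0,.01,.01).ravel())
    out=[]
    for i in range(len(q)):
        v1=L[i-1];v2=L[i]; A=np.array([[v1[0],-v2[0]],[v1[1],-v2[1]]]); s=np.linalg.solve(A,v2[2:]-v1[2:]); out.append(v1[2:]+s[0]*v1[:2])
    return np.array(out)
E
python3 - <<'E'
from m import *
np.set_printoptions(precision=4,suppress=True)
t=cv2.imread("pics/top0.png")[:,:,::-1].copy(); s=cv2.imread("pics/side0.png")[:,:,::-1].copy()
def go(nm,qt,qs,ch):
    rt=refine(t,qt,ch); rs=refine(s,qs,ch); print(nm,"top",rt.tolist(),"side",rs.tolist())
    P=[]
    for a,b in zip(rt,rs):
        p,e=tri(a,b); P.append(p); print("   ",p,"gap",round(e,4))
    P=np.array(P); print("  centre",P.mean(0),"edges",[round(np.linalg.norm(P[i]-P[(i+1)%4]),4) for i in range(4)],
      "dirs",[round(np.degrees(np.arctan2(*(P[(i+1)%4]-P[i])[1::-1])),1) for i in range(4)])
    return P
# top image right = -y world, up=+x
# top-order: TL,TR,BR,BL
tq=[(323,226),(372,212),(384,249),(334,263)]
sq=[(337,238),(356,209),(388,220),(370,248)]
# side orientation: side left = ... match by projecting
for p in tq: print(proj("side",onplane("top",p,.069)))
bt=[(162.7,224.1),(210,226.1),(208,262.5),(159.5,260.5)]
for p in bt: print("box",proj("side",onplane("top",p,.060)))
E
```

```text
[335.3408 237.2769]
[355.2224 207.653 ]
[388.4897 218.9203]
[369.9489 250.2511]
box [207.4258 337.1873]
box [251.5937 305.0112]
box [278.7031 330.0128]
box [233.5252 366.0397]
```

```bash
cat >> m.py <<'E'
def go(t,s,nm,qt,qs,ch,r=2.5):
    rt=refine(t,qt,ch,r); rs=refine(s,qs,ch,r); print(nm,"top",rt.round(1).tolist(),"side",rs.round(1).tolist())
    P=[]
    for a,b in zip(rt,rs):
        p,e=tri(a,b); P.append(p); print("   ",p.round(4),"gap",round(e,4))
    P=np.array(P); print("  centre",P.mean(0).round(4),"edges",[round(np.linalg.norm(P[i]-P[(i+1)%4]),4) for i in range(4)],
      "dirs",[round(np.degrees(np.arctan2(*(P[(i+1)%4]-P[i])[1::-1])),1) for i in range(4)])
    return P,rt,rs
def planar(rt,n,z):
    P=np.array([onplane(n,a,z) for a in rt]); print("  ",n,"plane",z,"c",P.mean(0).round(4),"edges",[round(np.linalg.norm(P[i]-P[(i+1)%4]),4) for i in range(4)],"dirs",[round(np.degrees(np.arctan2(*(P[(i+1)%4]-P[i])[1::-1])),1) for i in range(4)])
E
python3 - <<'E'
from m import *
t=cv2.imread("pics/top0.png")[:,:,::-1].copy(); s=cv2.imread("pics/side0.png")[:,:,::-1].copy()
tq=[(323,226),(372,212),(384,249),(334,263)]
sq=[(335.5,237),(355.5,208.5),(388,219.5),(370,248.5)]
P,a,b=go(t,s,"lid",tq,sq,0,2); planar(a,"top",.069);planar(b,"side",.069)
bt=[(162.7,224.1),(210,226.1),(208,262.5),(159.5,260.5)]
bs=[(207.9,337.5),(252,305.5),(278.5,329.7),(233.6,366)]
P,a,b=go(t,s,"boxrim",bt,bs,0,2); planar(a,"top",.06);planar(b,"side",.06)
# knob
T=a
for im,n in((t,"top"),(s,"side")):
    c=big(mask(im,"orange"),(354,234) if n=="top" else (364,217),14)
E
python3 - <<'E'
import cv2,numpy as np
t=cv2.imread("pics/top0.png"); s=cv2.imread("pics/side0.png")
a=cv2.resize(t[212:262,330:380],None,fx=8,fy=8,interpolation=cv2.INTER_NEAREST);a=np.clip(a*2.,0,255).astype(np.uint8)
b=cv2.resize(s[195:245,340:390],None,fx=8,fy=8,interpolation=cv2.INTER_NEAREST)
cv2.imwrite("pics/knob0.png",np.hstack([a,b]))
E
```

```text
lid top [[322.5, 225.5], [372.70001220703125, 211.39999389648438], [384.3999938964844, 249.60000610351562], [334.0, 264.20001220703125]] side [[334.70001220703125, 238.1999969482422], [356.29998779296875, 206.89999389648438], [389.1000061035156, 219.1999969482422], [370.5, 250.60000610351562]]
    [ 0.5262 -0.1122  0.065 ] gap 0.0007
    [ 0.5555 -0.2363  0.0711] gap 0.0026
    [ 0.4622 -0.2603  0.0682] gap 0.0
    [ 0.4306 -0.1366  0.0694] gap 0.0011
  centre [ 0.4936 -0.1863  0.0684] edges [np.float64(0.1277), np.float64(0.0964), np.float64(0.1277), np.float64(0.0988)] dirs [np.float64(-76.7), np.float64(-165.6), np.float64(104.3), np.float64(14.3)]
   top plane 0.069 c [ 0.4938 -0.1862  0.069 ] edges [np.float64(0.1279), np.float64(0.0981), np.float64(0.1275), np.float64(0.0989)] dirs [np.float64(-75.9), np.float64(-165.7), np.float64(104.5), np.float64(14.5)]
   side plane 0.069 c [ 0.4931 -0.1861  0.069 ] edges [np.float64(0.1332), np.float64(0.096), np.float64(0.1266), np.float64(0.0963)] dirs [np.float64(-76.1), np.float64(-167.4), np.float64(104.0), np.float64(16.5)]
boxrim t
[... 380 characters left out ...]
ap 0.0006
    [0.4455 0.1712 0.0619] gap 0.0021
    [0.4567 0.2871 0.053 ] gap 0.0022
  centre [0.4946 0.226  0.0566] edges [np.float64(0.1153), np.float64(0.0883), np.float64(0.1168), np.float64(0.0865)] dirs [np.float64(-94.7), np.float64(176.3), np.float64(84.5), np.float64(-4.6)]
   top plane 0.06 c [0.494  0.2249 0.06  ] edges [np.float64(0.113), np.float64(0.087), np.float64(0.1127), np.float64(0.0862)] dirs [np.float64(-93.9), np.float64(175.4), np.float64(85.7), np.float64(-4.4)]
   side plane 0.06 c [0.493 0.227 0.06 ] edges [np.float64(0.1165), np.float64(0.0865), np.float64(0.1198), np.float64(0.0863)] dirs [np.float64(-94.2), np.float64(177.5), np.float64(85.7), np.float64(-4.7)]
```

View pics/knob0.png

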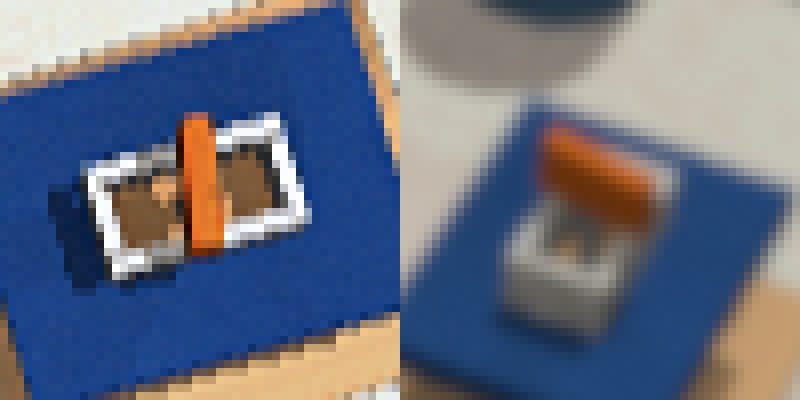

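```bash
python3 - <<'E'
import cv2,numpy as np
t=cv2.imread("pics/top0.png"); s=cv2.imread("pics/side0.png")
a=cv2.resize(t[214:274,150:220],None,fx=8,fy=8,interpolation=cv2.INTER_NEAREST);a=np.clip(a*2.,0,255).astype(np.uint8)
b=cv2.resize(s[298:383,202:287],None,fx=7,fy=7,interpolation=cv2.INTER_NEAREST)
cv2.imwrite("pics/box0t.png",a);cv2.imwrite("pics/box0s.png",b)
E
```

```text
(no output)
```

View pics/box0t.png

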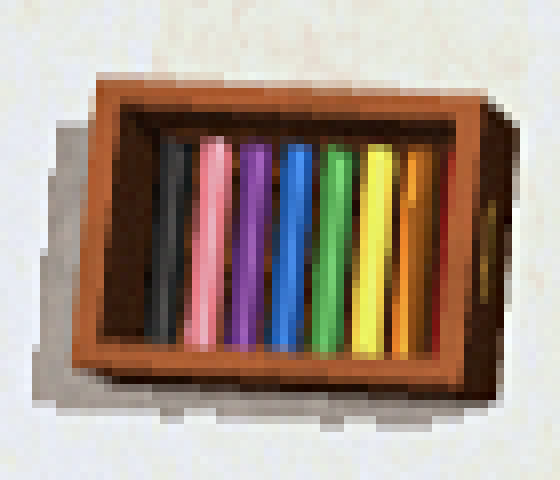

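View pics/box0s.png

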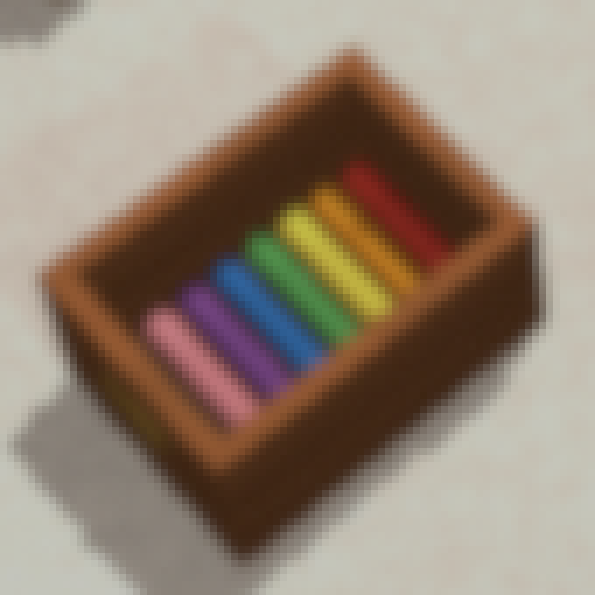

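```bash
python3 - <<'E'
from m import *
t=cv2.imread("pics/top0.png")[:,:,::-1].astype(float); s=cv2.imread("pics/side0.png")[:,:,::-1].astype(float)
f=lambda im:np.repeat(np.clip(im[...,0]-im[...,2],0,None)[...,None],3,2)
bt=[(161.6,223.2),(210.3,225.5),(207.8,262.5),(158.5,259.3)]
bs=[proj("side",onplane("top",p,.06)) for p in bt]
P,a,b=go(f(t),f(s),"boxrim",bt,bs,0,1.8); planar(a,"top",.06);planar(b,"side",.06)
# lid with blue-ness
g=lambda im:np.repeat((im[...,2]-im[...,0])[...,None],3,2)
tq=[(322.5,225.5),(372.7,211.4),(384.4,249.6),(334,264.2)]
sq=[proj("side",onplane("top",p,.069)) for p in tq]
P,a,b=go(g(t),g(s),"lid",tq,sq,0,1.8); planar(a,"top",.069);planar(b,"side",.069)
# bar: bright top face
m=((t[...,0]-t[...,2]>90)&(t[...,0]>120)).astype(np.uint8)*255
m[:,:345]=0;m[:,366:]=0;m[:220]=0;m[248:]=0
c=big(m,(355,234),14);r=cv2.minAreaRect(c);print(r,cv2.contourArea(c))
ys,xs=np.nonzero(m);print(len(xs)); 
Q=np.array([onplane("top",(x,y),.115) for x,y in zip(xs,ys)])[:,:2]; mu=Q.mean(0); u,sv,v=np.linalg.svd(Q-mu); e=(Q-mu)@v[0]; w=(Q-mu)@v[1]; print("bar",mu,np.degrees(np.arctan2(v[0][1],v[0][0])),np.ptp(e),np.ptp(w))
E
```

```text
boxrim top [[161.5, 223.1999969482422], [210.0, 225.5], [207.10000610351562, 261.8999938964844], [158.1999969482422, 259.6000061035156]] side [[206.10000610351562, 337.29998779296875], [252.0, 304.20001220703125], [278.20001220703125, 329.8999938964844], [232.60000610351562, 365.79998779296875]]
    [0.5444 0.2842 0.061 ] gap 0.0009
    [0.5347 0.1642 0.0621] gap 0.0016
    [0.4451 0.1715 0.0617] gap 0.0012
    [0.4539 0.2905 0.0625] gap 0.0015
  centre [0.4945 0.2276 0.0618] edges [np.float64(0.1204), np.float64(0.0899), np.float64(0.1194), np.float64(0.0907)] dirs [np.float64(-94.7), np.float64(175.3), np.float64(85.7), np.float64(-4.0)]
   top plane 0.06 c [0.4953 0.2284 0.06  ] edges [np.float64(0.1201), np.float64(0.0902), np.float64(0.1199), np.float64(0.0904)] dirs [np.float64(-94.4), np.float64(175.5), np.float64(85.7), np.float64(-4.4)]
   side plane 0.06 c [0.4949 0.2267 0.06  ] edges [np.float64(0.1211), np.float64(0.0901), np.float64(0.1193), np.float64(0.0903)] dirs [np.float64(-94.5), np.float64(175.2), np.float64(85.6), np.float64(-3.7)]m.py:26: RuntimeWarning: invalid value encountered in divide
  w=np.clip(sg*pr,0,None)**2; P.append(a+t*(b-a)+n*(w@off)/w.sum())
Traceback (most recent call last):
  File "m.py", line 33, in go
    rt=refine(t,qt,ch,r); rs=refine(s,qs,ch,r); print(nm,"top",rt.round(1).tolist(),"side",rs.round(1).tolist())
                             ~~~~~~^^^^^^^^^^^
  File "m.py", line 30, in refine
    v1=L[i-1];v2=L[i]; A=np.array([[v1[0],-v2[0]],[v1[1],-v2[1]]]); s=np.linalg.solve(A,v2[2:]-v1[2:]); out.append(v1[2:]+s[0]*v1[:2])
                                                                      ~~~~~~~~~~~~~~~^^^^^^^^^^^^^^^^^
numpy.linalg.LinAlgError: Singular matrix
```

```bash
sed -i 's/None)\*\*2; P/None)**2+1e-9; P/' m.py; python3 - <<'E'
from m import *
t=cv2.imread("pics/top0.png")[:,:,::-1].astype(float); s=cv2.imread("pics/side0.png")[:,:,::-1].astype(float)
g=lambda im:np.repeat((im[...,2]-im[...,0])[...,None],3,2)
tq=[(322.5,225.5),(372.7,211.4),(384.4,249.6),(334,264.2)]
sq=[proj("side",onplane("top",p,.069)) for p in tq]
P,a,b=go(g(t),g(s),"lid",tq,sq,0,1.8); planar(a,"top",.069);planar(b,"side",.069)
m=((t[...,0]-t[...,2]>90)&(t[...,0]>120)).astype(np.uint8)*255
m[:,:345]=0;m[:,366:]=0;m[:220]=0;m[248:]=0
ys,xs=np.nonzero(m);print(len(xs)); 
for z in(.104,.115):
  Q=np.array([onplane("top",(x,y),z) for x,y in zip(xs,ys)])[:,:2]; mu=Q.mean(0); u,sv,v=np.linalg.svd(Q-mu); e=(Q-mu)@v[0]; w=(Q-mu)@v[1]; print("bar",z,mu,np.degrees(np.arctan2(v[0][1],v[0][0])),np.ptp(e),np.ptp(w))
# top-face ends: top view read (354.6..) & side (from crop)
for a,b in (((198/8+330-.5,116/8+212-.5),(547/8-50+340-.5,128/8+195-.5)),((207/8+330-.5,250/8+212-.5),(652/8-50+340-.5,180/8+195-.5))): print(tri(a,b))
print(ctrl.get_state()["tcp_rot"])
E
```

```text
lid top [[322.8999938964844, 225.8000030517578], [372.6000061035156, 211.39999389648438], [384.29998779296875, 249.1999969482422], [334.0, 263.70001220703125]] side [[335.0, 237.8000030517578], [354.6000061035156, 209.10000610351562], [388.8999938964844, 218.5], [370.79998779296875, 251.3000030517578]]
    [ 0.5255 -0.1128  0.0665] gap 0.0001
    [ 0.5589 -0.2367  0.0599] gap 0.0002
    [ 0.4627 -0.2598  0.0707] gap 0.0
    [ 0.4309 -0.137   0.0666] gap 0.001
  centre [ 0.4945 -0.1866  0.0659] edges [np.float64(0.1285), np.float64(0.0995), np.float64(0.1269), np.float64(0.0976)] dirs [np.float64(-74.9), np.float64(-166.5), np.float64(104.5), np.float64(14.4)]
   top plane 0.069 c [ 0.4941 -0.1863  0.069 ] edges [np.float64(0.1271), np.float64(0.0972), np.float64(0.1273), np.float64(0.097)] dirs [np.float64(-75.4), np.float64(-165.6), np.float64(104.4), np.float64(14.3)]
   side plane 0.069 c [ 0.4926 -0.184   0.069 ] edges [np.float64(0.1211), np.float64(0.0957), np.float64(0.1307), np.float64(0.0977)] dirs [np.float64(-75.9), np.float64(-159.9), np.float64(105.2), np.float64(14.4)]
2
bar 0.104 [ 0.51278278 -0.18610522] 115.04981651270921 0.005353436136421054 6.44637163579272e-19
bar 0.115 [ 0.51098092 -0.18532247] 115.04981651270928 0.005308986951883114 8.312877450333939e-19
(array([ 0.5140739, -0.185838 ,  0.1179276]), np.float64(2.761249611359825e-05))
(array([ 0.47380468, -0.18669707,  0.12072223]), np.float64(1.3660691238405883e-05))
[-1.35402075  0.94807774 -0.94564627]
```

```bash
cat >> m.py <<'E'
from scipy.spatial.transform import Rotation as R
def st():
    s=ctrl.get_state(); M=R.from_rotvec(s["tcp_rot"]).as_matrix()
    print("t",round(s["time"],2),"pos",s["tool_pos"].round(4),"jawyaw",round(np.degrees(np.arctan2(M[1,0],M[0,0])),2),"fingdir",M[:,1].round(3),"F",s["force"].round(1),"M",s["moment"].round(2),"w",round(s["grip_width"],4),"q",s["joint_positions"].round(2))
E
python3 - <<'E'
from m import *
st()
t=cv2.imread("pics/top0.png")[:,:,::-1].astype(float)
d=t[...,0]-t[...,2]; print(t[228:244,352:360,0].astype(int)); 
E
```

```text
t 0.1 pos [ 0.2318 -0.6334  0.2304] jawyaw -69.9 fingdir [-0.001  0.002 -1.   ] F [ 0.1  0.8 -0.1] M [ 0.02 -0.04 -0.03] w 0.0854 q [ 1.19  0.47 -0.05  1.53  0.02  1.14 -0.08]
[[ 40 121 114 117  87  83  92 124]
 [ 31 119 113 114 116 123 125  97]
 [ 21 119 114 112 116  77  84  51]
 [ 21 118 114 114 118  23  23  52]
 [ 23 116 114 114 118  50  46  65]
 [ 48 108 114 114 117  67  61  62]
 [ 65 101 115 113 116  75  58  61]
 [ 63  82 117 114 105  80  59  61]
 [ 46  64 117 113 104  87  89  59]
 [ 18  53 117 112 113  97 110  58]
 [ 24  39 118 113 115 107 108  55]
 [ 46  31 118 113 113 109 107  82]
 [ 89  20 119 114 113 113 112 113]
 [ 99  19 119 116 116 116 121 111]
 [ 79  32 103  98  94  87  88  68]
 [ 71  33  61  55  44  37  22  12]]
```

```bash
python3 - <<'E'
from m import *
t=cv2.imread("pics/top0.png")[:,:,::-1].astype(float)
f=np.repeat(np.clip(t[...,0],0,118)[...,None],3,2)
# left edge line + full quad of top face
a,b=onplane("top",(352.5,229.5),.115),onplane("top",(353.5,240),.115); print(np.degrees(np.arctan2(*(a-b)[1::-1])))
d=t[...,0]-t[...,2]
m=((d>50)&(t[...,0]>80)).astype(np.uint8); m[:,:350]=0;m[:,362:]=0;m[:224]=0;m[246:]=0
print(m[224:246,348:362])
u=np.array([0]);
L=[];
for y in range(227,242):
    p=np.clip((t[y,348:356,0]-20)/98,0,1); 
    xs=[x for x in range(350,355) if d[y,x]>15]; L.append((y,round(float(354.5-np.clip(d[y,351:355]/d[y,354],0,1).sum()),2)))
print(L); L=np.array(L); k=np.polyfit(L[:,0],L[:,1],1); a,b=[onplane("top",(np.polyval(k,y),y),.115) for y in(227,243)]; print(np.degrees(np.arctan2(*(a-b)[1::-1])))
E
```

```text
3.1213830414233175
[[0 0 0 0 0 0 0 0 0 0 0 0 0 0]
 [0 0 0 0 0 0 0 0 0 0 0 0 0 0]
 [0 0 0 0 0 0 0 0 0 0 0 0 0 0]
 [0 0 0 0 0 1 1 1 0 0 0 0 0 0]
 [0 0 0 0 0 1 1 1 1 0 0 0 0 0]
 [0 0 0 0 0 1 1 1 1 0 0 0 0 0]
 [0 0 0 0 0 1 1 1 1 0 0 0 0 0]
 [0 0 0 0 0 1 1 1 1 0 0 0 0 0]
 [0 0 0 0 0 1 1 1 1 0 0 0 0 0]
 [0 0 0 0 0 1 1 1 1 0 0 0 0 0]
 [0 0 0 0 0 1 1 1 1 0 0 0 0 0]
 [0 0 1 1 0 1 1 1 1 0 0 0 0 0]
 [0 0 1 0 0 0 1 1 1 1 0 0 0 0]
 [0 0 0 0 0 0 1 1 1 1 1 0 0 0]
 [0 0 0 0 0 0 1 1 1 1 1 0 0 0]
 [0 0 0 0 0 0 1 1 1 1 0 0 0 0]
 [0 0 0 0 0 0 1 1 1 1 0 0 0 0]
 [0 0 0 0 0 0 1 1 1 1 0 0 0 0]
 [0 0 0 0 0 0 1 1 1 1 0 0 0 0]
 [0 0 0 0 0 0 0 0 0 0 0 0 0 0]
 [0 0 0 0 0 0 0 0 0 0 0 0 0 0]
 [0 0 0 0 0 0 0 0 0 0 0 0 0 0]]
[(227, 352.64), (228, 352.14), (229, 352.17), (230, 352.28), (231, 352.26), (232, 352.28), (233, 352.16), (234, 351.74), (235, 351.69), (236, 352.18), (237, 352.64), (238, 352.73), (239, 352.65), (240, 352.34), (241, 352.54)]
-1.2032184239049823
```

Request:
servo_tool --rows '[{"tx":0.006,"ty":0.01,"yaw":0.08},{"tx":0.016,"ty":0.027,"yaw":0.2},{"tx":0.028,"ty":0.048,"yaw":0.32},{"tx":0.041,"ty":0.07,"yaw":0.44},{"tx":0.054,"ty":0.092,"yaw":0.56},{"tx":0.067,"ty":0.114,"yaw":0.68},{"tx":0.08,"ty":0.136,"yaw":0.8},{"tx":0.093,"ty":0.158,"yaw":0.92}]' --grip 0 --newtons 60

```text
$.rows[0]: bad value
```

Request:
servo_tool --rows '[{"tx":0.013,"ty":0.022,"yaw":0.12},{"tx":0.026,"ty":0.044,"yaw":0.24},{"tx":0.039,"ty":0.066,"yaw":0.36},{"tx":0.052,"ty":0.088,"yaw":0.48},{"tx":0.065,"ty":0.11,"yaw":0.6},{"tx":0.078,"ty":0.132,"yaw":0.72},{"tx":0.091,"ty":0.154,"yaw":0.84},{"tx":0.104,"ty":0.176,"yaw":0.96}]'

```text
$.rows[0]: bad value
```

```bash
python3 -c "from m import *; st()"
```

```text
t 0.1 pos [ 0.2318 -0.6334  0.2304] jawyaw -69.9 fingdir [-0.001  0.002 -1.   ] F [ 0.1  0.8 -0.1] M [ 0.02 -0.04 -0.03] w 0.0854 q [ 1.19  0.47 -0.05  1.53  0.02  1.14 -0.08]
```

Request:
servo_tool --rows '[{"tx":0.006,"ty":0.01,"tz":0,"yaw":0.08},{"tx":0.016,"ty":0.027,"tz":0,"yaw":0.2},{"tx":0.028,"ty":0.048,"tz":0,"yaw":0.32},{"tx":0.041,"ty":0.07,"tz":0,"yaw":0.44},{"tx":0.054,"ty":0.092,"tz":0,"yaw":0.56},{"tx":0.067,"ty":0.114,"tz":0,"yaw":0.68},{"tx":0.08,"ty":0.136,"tz":0,"yaw":0.8},{"tx":0.093,"ty":0.158,"tz":0,"yaw":0.92}]' --grip 0 --newtons 60

```text
time: 0.77
tool_pos: [0.3253, -0.4745, 0.2309]
tcp_rot: [-1.558, 0.231, -0.23]
force: [0.3, 0.4, 0.5]
grip_width: 0.0856
```

Request:
servo_tool --rows '[{"tx":0.013,"ty":0.022,"tz":0,"yaw":0.12},{"tx":0.026,"ty":0.044,"tz":0,"yaw":0.24},{"tx":0.039,"ty":0.066,"tz":0,"yaw":0.36},{"tx":0.052,"ty":0.088,"tz":0,"yaw":0.48},{"tx":0.065,"ty":0.11,"tz":0,"yaw":0.6},{"tx":0.078,"ty":0.132,"tz":0,"yaw":0.72},{"tx":0.091,"ty":0.154,"tz":0,"yaw":0.84},{"tx":0.104,"ty":0.176,"tz":0,"yaw":0.96}]'

```text
time: 1.43
tool_pos: [0.4292, -0.2987, 0.2311]
tcp_rot: [-1.507, -0.521, 0.522]
force: [0.7, -0.8, 0.7]
grip_width: 0.0856
```

```bash
python3 -c "from m import *; st()"
```

```text
t 1.43 pos [ 0.4292 -0.2987  0.2311] jawyaw 38.15 fingdir [-0.001  0.    -1.   ] F [ 0.7 -0.8  0.7] M [-0.05 -0.03 -0.06] w 0.0856 q [ 1.    0.27 -0.57  1.87  0.17  1.05  1.03]
```

Remaining: x +0.065, y +0.112, yaw +54.3° (0.948), and down to 0.20.

Request:
servo_tool --rows '[{"tx":0.012,"ty":0.02,"tz":0,"yaw":0.12},{"tx":0.023,"ty":0.04,"tz":-0.004,"yaw":0.24},{"tx":0.034,"ty":0.058,"tz":-0.008,"yaw":0.36},{"tx":0.044,"ty":0.075,"tz":-0.012,"yaw":0.48},{"tx":0.053,"ty":0.09,"tz":-0.016,"yaw":0.6},{"tx":0.06,"ty":0.102,"tz":-0.02,"yaw":0.72},{"tx":0.064,"ty":0.109,"tz":-0.025,"yaw":0.84},{"tx":0.065,"ty":0.1122,"tz":-0.03,"yaw":0.948}]'

```text
time: 2.1
tool_pos: [0.4946, -0.1859, 0.201]
tcp_rot: [-1.187, -1.243, 1.242]
force: [-0.6, -0.6, -0.3]
grip_width: 0.0859
```

```bash
python3 - <<'E'
from m import *
st()
s=ctrl.capture("side")[:,:,::-1]; t=ctrl.capture("top")[:,:,::-1]
a=cv2.resize(t[170:270,300:400],(400,400),interpolation=cv2.INTER_CUBIC);a=np.clip(a*2.,0,255).astype(np.uint8)
b=cv2.resize(s[150:250,315:415],(400,400),interpolation=cv2.INTER_CUBIC)
cv2.imwrite("pics/pre1.png",np.hstack([a,b]))
E
```

```text
t 2.1 pos [ 0.4946 -0.1859  0.201 ] jawyaw 92.61 fingdir [ 0.     0.001 -1.   ] F [-0.6 -0.6 -0.3] M [0.01 0.03 0.02] w 0.0859 q [ 0.92  0.36 -0.79  1.88  0.3   1.02  1.61]
```

View pics/pre1.png

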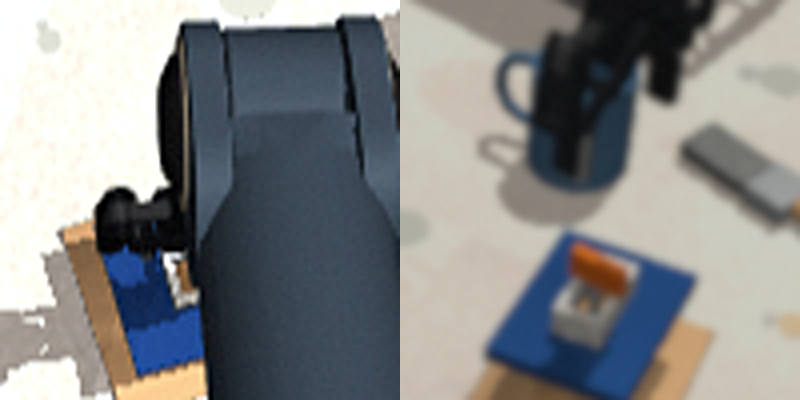

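The top view is mostly covered by the arm. In the side view the two open fingers (crop (570,140) and (665,75)) stand above and on either side of the orange bar at (600,265). Next: descend to TCP 0.097, then close.

Request:
servo_tool --rows '[{"tx":0,"ty":0,"tz":-0.01,"yaw":0},{"tx":-0.0005,"ty":0,"tz":-0.027,"yaw":0},{"tx":-0.0005,"ty":-0.0004,"tz":-0.047,"yaw":0},{"tx":-0.0005,"ty":-0.0004,"tz":-0.067,"yaw":0},{"tx":-0.0005,"ty":-0.0004,"tz":-0.084,"yaw":0},{"tx":-0.0005,"ty":-0.0004,"tz":-0.096,"yaw":0},{"tx":-0.0005,"ty":-0.0004,"tz":-0.103,"yaw":0},{"tx":-0.0005,"ty":-0.0004,"tz":-0.104,"yaw":0}]' --grip 90

```text
time: 2.87
tool_pos: [0.4926, -0.1882, 0.096]
tcp_rot: [-1.19, -1.234, 1.236]
force: [0.1, 0.2, -0.0]
grip_width: 0.0551
```

```bash
python3 - <<'E'
from m import *
st()
s=ctrl.capture("side")[:,:,::-1]
b=cv2.resize(s[170:260,310:410],(800,720),interpolation=cv2.INTER_CUBIC)[:600]
cv2.imwrite("pics/pre2.png",b)
E
```

```text
t 2.87 pos [ 0.4926 -0.1882  0.096 ] jawyaw 92.06 fingdir [-0.002  0.001 -1.   ] F [ 0.1  0.2 -0. ] M [ 0.02 -0.01  0.03] w 0.0551 q [ 0.84  0.5  -0.71  1.98  0.44  0.82  1.49]
```

View pics/pre2.png

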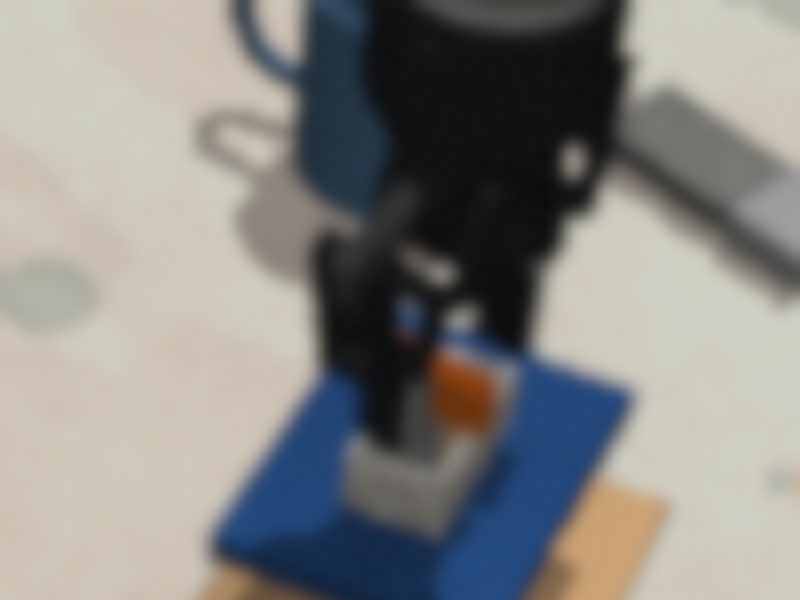

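Request:
servo_tool --rows '[{"tx":0,"ty":0,"tz":0,"yaw":0}]'

```text
time: 3.0
tool_pos: [0.4941, -0.1882, 0.0979]
tcp_rot: [-1.193, -1.237, 1.236]
force: [-0.2, 0.1, 0.8]
grip_width: 0.0552
```

Request:
servo_tool --rows '[{"tx":0,"ty":0.001,"tz":0,"yaw":0},{"tx":0,"ty":0.001,"tz":0,"yaw":0},{"tx":0,"ty":0.001,"tz":0,"yaw":0},{"tx":0,"ty":0.001,"tz":0,"yaw":0},{"tx":0,"ty":0.001,"tz":0,"yaw":0},{"tx":0,"ty":0.001,"tz":0,"yaw":0}]' --grip 255 --newtons 70

```text
time: 3.5
tool_pos: [0.4938, -0.1874, 0.0981]
tcp_rot: [-1.193, -1.236, 1.237]
force: [-1.4, -0.0, 6.0]
grip_width: 0.0082
```

```bash
python3 - <<'E'
from m import *
st()
s=ctrl.capture("side")[:,:,::-1]
b=cv2.resize(s[170:260,310:410],(800,720),interpolation=cv2.INTER_CUBIC)[:600]
cv2.imwrite("pics/grip1.png",b)
E
```

```text
t 3.5 pos [ 0.4938 -0.1874  0.0981] jawyaw 92.12 fingdir [ 0.001 -0.001 -1.   ] F [-1.4 -0.   6. ] M [-0.08  0.27  0.01] w 0.0082 q [ 0.84  0.49 -0.71  1.98  0.44  0.82  1.49]
```

View pics/grip1.png

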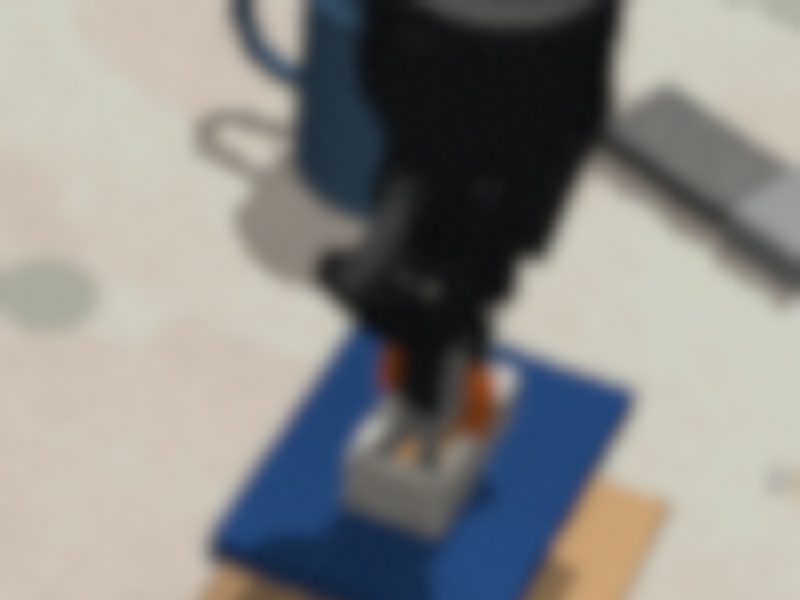

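The gripper has closed on the bar (width 8 mm) with the collar just below it at crop (410,480). I'll lift gently, then check.

Request:
servo_tool --rows '[{"tx":0,"ty":0,"tz":0.003,"yaw":0},{"tx":0,"ty":0,"tz":0.008,"yaw":0},{"tx":0,"ty":0,"tz":0.016,"yaw":0},{"tx":0,"ty":0,"tz":0.028,"yaw":0},{"tx":0,"ty":0,"tz":0.042,"yaw":0},{"tx":0,"ty":0,"tz":0.056,"yaw":0},{"tx":0,"ty":0,"tz":0.066,"yaw":0},{"tx":0,"ty":0,"tz":0.07,"yaw":0}]'

```text
time: 4.22
tool_pos: [0.4945, -0.1872, 0.1695]
tcp_rot: [-1.194, -1.238, 1.236]
force: [1.0, 0.2, -3.8]
grip_width: 0.0082
```

```bash
python3 - <<'E'
from m import *
st()
s=ctrl.capture("side")[:,:,::-1]
b=cv2.resize(s[130:250,310:430],(600,600),interpolation=cv2.INTER_CUBIC)
cv2.imwrite("pics/lift1.png",b)
E
```

```text
t 4.22 pos [ 0.4945 -0.1872  0.1695] jawyaw 92.13 fingdir [ 0.003 -0.001 -1.   ] F [ 1.   0.2 -3.8] M [-0.02 -0.02 -0.03] w 0.0082 q [ 0.9   0.4  -0.77  1.92  0.34  0.96  1.57]
```

View pics/lift1.png

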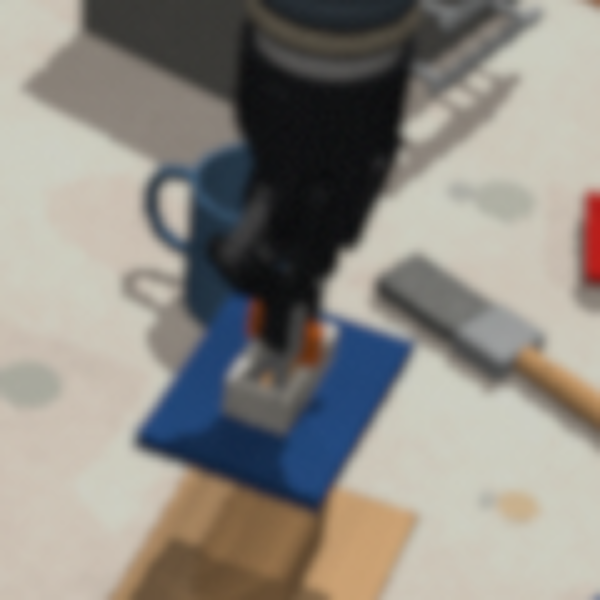

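The pair is lifted: -3.8 N (the 0.42 kg pair would weigh 4.1 N), level, still nested. Next I carry it in +y and turn it -0.328 rad.

Request:
servo_tool --rows '[{"tx":0,"ty":0.002,"tz":0.002,"yaw":0},{"tx":0,"ty":0.007,"tz":0.005,"yaw":-0.005},{"tx":0,"ty":0.015,"tz":0.01,"yaw":-0.012},{"tx":0,"ty":0.027,"tz":0.014,"yaw":-0.02},{"tx":0,"ty":0.043,"tz":0.017,"yaw":-0.033},{"tx":0,"ty":0.062,"tz":0.019,"yaw":-0.05},{"tx":0,"ty":0.083,"tz":0.02,"yaw":-0.067},{"tx":0,"ty":0.105,"tz":0.02,"yaw":-0.084}]'

```text
time: 4.93
tool_pos: [0.4934, -0.0799, 0.1878]
tcp_rot: [-1.231, -1.175, 1.174]
force: [0.5, 0.7, -4.6]
grip_width: 0.0082
```

Request:
servo_tool --rows '[{"tx":0,"ty":0.023,"tz":0,"yaw":-0.02},{"tx":0,"ty":0.047,"tz":0,"yaw":-0.04},{"tx":0,"ty":0.071,"tz":0,"yaw":-0.06},{"tx":0,"ty":0.095,"tz":0,"yaw":-0.08},{"tx":0,"ty":0.119,"tz":0,"yaw":-0.1},{"tx":0,"ty":0.143,"tz":0,"yaw":-0.12},{"tx":0,"ty":0.167,"tz":0,"yaw":-0.14},{"tx":0,"ty":0.19,"tz":0,"yaw":-0.16}]'

```text
time: 5.6
tool_pos: [0.4925, 0.1107, 0.1876]
tcp_rot: [-1.299, -1.056, 1.056]
force: [0.3, -0.3, -4.6]
grip_width: 0.0081
```

Request:
servo_tool --rows '[{"tx":0,"ty":0.021,"tz":0,"yaw":-0.02},{"tx":0,"ty":0.041,"tz":0,"yaw":-0.035},{"tx":0,"ty":0.059,"tz":0,"yaw":-0.05},{"tx":0,"ty":0.075,"tz":0,"yaw":-0.06},{"tx":0,"ty":0.089,"tz":0,"yaw":-0.07},{"tx":0,"ty":0.1,"tz":0,"yaw":-0.077},{"tx":0,"ty":0.107,"tz":0,"yaw":-0.081},{"tx":0,"ty":0.111,"tz":0,"yaw":-0.084}]'

```text
time: 6.27
tool_pos: [0.4925, 0.221, 0.1875]
tcp_rot: [-1.331, -0.994, 0.994]
force: [-0.1, -0.4, -3.8]
grip_width: 0.0085
```

```bash
python3 - <<'E'
from m import *
st()
s=ctrl.capture("side")[:,:,::-1]; t=ctrl.capture("top")[:,:,::-1]
cv2.imwrite("pics/s3.png",s);cv2.imwrite("pics/t3.png",t)
a=cv2.resize(t[190:290,130:230],(400,400),interpolation=cv2.INTER_CUBIC);a=np.clip(a*2.,0,255).astype(np.uint8)
b=cv2.resize(s[270:390,175:295],(400,400),interpolation=cv2.INTER_CUBIC)
cv2.imwrite("pics/over1.png",np.hstack([a,b]))
E
```

```text
t 6.27 pos [0.4925 0.221  0.1875] jawyaw 73.48 fingdir [-0.     0.001 -1.   ] F [-0.1 -0.4 -3.8] M [-0.01  0.04 -0.01] w 0.0085 q [ 0.13  0.41 -0.8   1.87  0.34  1.01  0.47]
```

View pics/over1.png

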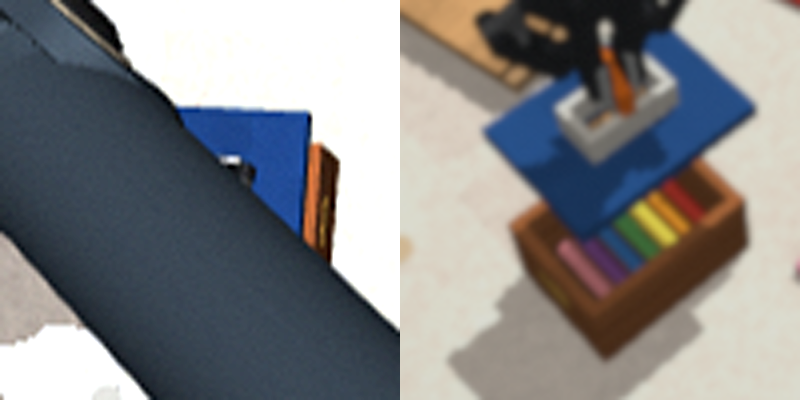

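The top view shows the lid's upper right corner at (207,218), with the rim's end visible to its right. The side view shows the level pair above the box, deck corners at crop (487,130), (583,235) and (755,107). I'll measure the lid against the box before lowering.

```bash
python3 - <<'E'
from m import *
t=cv2.imread("pics/t3.png")[:,:,::-1].astype(float); s=cv2.imread("pics/s3.png")[:,:,::-1].astype(float)
g=lambda im:np.repeat((im[...,2]-im[...,0])[...,None],3,2)
px=[(487,130),(583,235),(755,107)]; px=[np.array(p)*.3+[175,270]-.4 for p in px]
# predicted from TCP
def corners(c,yaw,z,hx=.0485,hy=.0635):
    y=np.radians(yaw);X=np.array([np.cos(y),np.sin(y)]);Y=np.array([-X[1],X[0]])
    return [np.r_[np.array(c)+a*hx*X+b*hy*Y,z] for a,b in((1,1),(1,-1),(-1,-1),(-1,1))]
for z in (.156,.1585):
  pc=corners((.4925,.221),14.4-18.7,z)
  print([proj("side",p).round(1).tolist() for p in pc],[proj("top",p).round(1).tolist() for p in pc])
print(px)
z=.1585
W=[onplane("side",p,z) for p in px]; print(np.round(W,4), np.linalg.norm(W[0]-W[1]),np.linalg.norm(W[1]-W[2]))
print("yaw from front edge",np.degrees(np.arctan2(*(W[1]-W[2])[1::-1])),"left",np.degrees(np.arctan2(*(W[0]-W[1])[1::-1])), "centre",(W[0]+W[2])/2)
# top edges refine: top edge & right edge
r=refine(g(t),[(177,217.3),(207.2,218),(204.5,246),(177,246)],0,2,.6); print(r)
a=onplane("top",r[1],z); b=onplane("top",r[0],z); c=onplane("top",r[2],z); print("TR corner",a,"y-edge dir",np.degrees(np.arctan2(*(b-a)[1::-1])),"x-edge",np.degrees(np.arctan2(*(a-c)[1::-1])))
print("pred TR",corners((.4925,.221),-4.3,z)[1])
E
```

```text
[[198.4, 310.1], [250.4, 274.7], [281.1, 302.7], [228.5, 342.3]] [[151.9, 215.7], [206.9, 218.2], [203.8, 260.2], [148.1, 257.7]]
[[198.2, 309.4], [250.3, 273.9], [281.1, 301.9], [228.3, 341.6]] [[151.5, 215.5], [206.7, 218.0], [203.5, 260.1], [147.8, 257.5]]
[array([320.7, 308.6]), array([349.5, 340.1]), array([401.1, 301.7])]
[[0.3712 0.1209 0.1585]
 [0.2861 0.1375 0.1585]
 [0.2637 0.002  0.1585]] 0.0866628297723222 0.13738774641625484
yaw from front edge 80.58403668904539 left -11.049159070926557 centre [0.31742324 0.06147571 0.1585    ]
[[179.45688 216.20323]
 [207.23508 217.74748]
 [205.29276 245.75844]
 [174.59474 246.68153]]
TR corner [0.53659091 0.15283664 0.1585    ] y-edge dir 85.04663397436669 x-edge -3.9681084166634366
pred TR [0.53610233 0.15404228 0.1585    ]
```

The corners agree with prediction from the TCP to about 1 mm and 0.5°, so the lid is centred on the TCP. Align above the box and lower to about 14 mm above the rim.

Request:
servo_tool --rows '[{"tx":0.001,"ty":0.002,"tz":-0.003,"yaw":0},{"tx":0.002,"ty":0.005,"tz":-0.009,"yaw":-0.003},{"tx":0.0025,"ty":0.007,"tz":-0.018,"yaw":-0.003},{"tx":0.0025,"ty":0.007,"tz":-0.03,"yaw":-0.003},{"tx":0.0025,"ty":0.007,"tz":-0.042,"yaw":-0.003},{"tx":0.0025,"ty":0.007,"tz":-0.052,"yaw":-0.003},{"tx":0.0025,"ty":0.007,"tz":-0.058,"yaw":-0.003},{"tx":0.0025,"ty":0.007,"tz":-0.06,"yaw":-0.003}]'

```text
time: 7.03
tool_pos: [0.4952, 0.2252, 0.1255]
tcp_rot: [-1.333, -0.987, 0.992]
force: [0.1, 0.4, -5.0]
grip_width: 0.0084
```

```bash
python3 - <<'E'
from m import *
st()
s=ctrl.capture("side")[:,:,::-1]; t=ctrl.capture("top")[:,:,::-1]
cv2.imwrite("pics/s4.png",s);cv2.imwrite("pics/t4.png",t)
a=cv2.resize(t[200:280,150:230],(400,400),interpolation=cv2.INTER_CUBIC);a=np.clip(a*2.,0,255).astype(np.uint8)
b=cv2.resize(s[300:380,200:280],(400,400),interpolation=cv2.INTER_CUBIC)
cv2.imwrite("pics/over2.png",np.hstack([a,b]))
E
```

```text
t 7.03 pos [0.4952 0.2252 0.1255] jawyaw 73.16 fingdir [-0.003 -0.001 -1.   ] F [ 0.1  0.4 -5. ] M [-0.05 -0.05 -0.01] w 0.0084 q [ 0.08  0.49 -0.76  1.92  0.42  0.9   0.39]
```

View pics/over2.png

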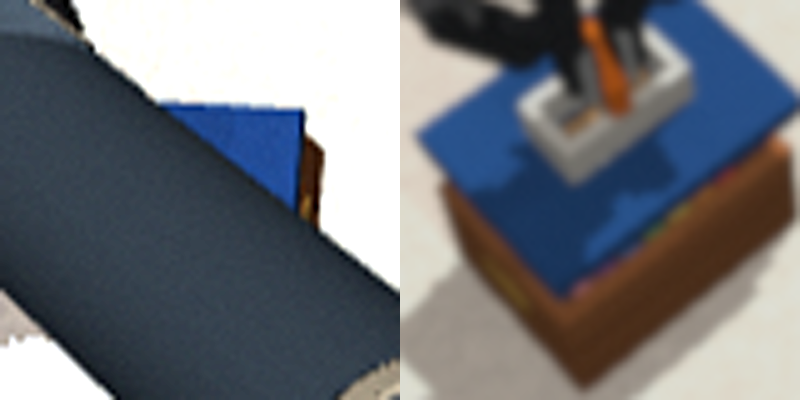

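Request:
servo_tool --rows '[{"tx":0,"ty":0.0015,"tz":0,"yaw":0},{"tx":0,"ty":0.0015,"tz":0,"yaw":0}]'

```text
time: 7.3
tool_pos: [0.4964, 0.2281, 0.128]
tcp_rot: [-1.334, -0.992, 0.989]
force: [0.1, 1.0, -4.4]
grip_width: 0.0082
```

```bash
python3 - <<'E'
from m import *
st()
p=ctrl.get_state()["tool_pos"]
s=ctrl.capture("side").astype(float)
cv2.imwrite("pics/s5.png",s[:,:,::-1])
g=np.repeat((s[...,2]-s[...,0])[...,None],3,2)
def corners(c,yaw,z,hx=.0485,hy=.0635):
    y=np.radians(yaw);X=np.array([np.cos(y),np.sin(y)]);Y=np.array([-X[1],X[0]])
    return [np.r_[np.array(c)+a*hx*X+b*hy*Y,z] for a,b in((1,1),(1,-1),(-1,-1),(-1,1))]
z=.069+p[2]-.0981
q=[proj("side",c) for c in corners(p[:2],-4.5,z)]
print(np.round(q,1)); r=refine(g,q,0,2.,.5); print(r.round(1)); planar(r,"side",z)
# skirt edge vs rim: rim corner at front (box) 
E
```

```text
t 7.3 pos [0.4964 0.2281 0.128 ] jawyaw 73.18 fingdir [ 0.001  0.001 -1.   ] F [ 0.1  1.  -4.4] M [ 0.02  0.01 -0.02] w 0.0082 q [ 0.07  0.49 -0.76  1.91  0.42  0.9   0.39]
[[199.6 327. ]
 [249.5 292.1]
 [278.6 319.8]
 [228.2 358.8]]
[[200.7 326.8]
 [249.8 291.8]
 [279.6 320.5]
 [228.3 358.8]]
   side plane 0.0989104793519802 c [0.4955 0.2273 0.0989] edges [np.float64(0.1262), np.float64(0.0999), np.float64(0.1271), np.float64(0.0962)] dirs [np.float64(-93.9), np.float64(175.1), np.float64(84.4), np.float64(-5.5)][ WARN:0@1.644] global loadsave.cpp:1063 imwrite_ Unsupported depth image for selected encoder is fallbacked to CV_8U.
```

The lid centre measured from the side, (0.4955, 0.2273), is within 1 mm of the box's centre from the same camera, (0.4949, 0.2267), and yaw is within 1°. Lowering.

Request:
servo_tool --rows '[{"tx":-0.0007,"ty":-0.0003,"tz":-0.003,"yaw":0},{"tx":-0.0007,"ty":-0.0003,"tz":-0.007,"yaw":0},{"tx":-0.0007,"ty":-0.0003,"tz":-0.011,"yaw":0},{"tx":-0.0007,"ty":-0.0003,"tz":-0.015,"yaw":0},{"tx":-0.0007,"ty":-0.0003,"tz":-0.019,"yaw":0},{"tx":-0.0007,"ty":-0.0003,"tz":-0.022,"yaw":0},{"tx":-0.0007,"ty":-0.0003,"tz":-0.024,"yaw":0},{"tx":-0.0007,"ty":-0.0003,"tz":-0.024,"yaw":0}]'

```text
time: 8.02
tool_pos: [0.4951, 0.2269, 0.1027]
tcp_rot: [-1.334, -0.989, 0.991]
force: [-0.4, -0.3, -5.6]
grip_width: 0.0081
```

```bash
python3 - <<'E'
from m import *
st()
s=ctrl.capture("side")[:,:,::-1]
cv2.imwrite("pics/low1.png",cv2.resize(s[290:390,195:295],(600,600),interpolation=cv2.INTER_CUBIC))
E
```

```text
t 8.02 pos [0.4951 0.2269 0.1027] jawyaw 73.17 fingdir [-0.001 -0.    -1.   ] F [-0.4 -0.3 -5.6] M [-0.02  0.04  0.06] w 0.0081 q [ 0.06  0.52 -0.73  1.94  0.45  0.86  0.36]
```

View pics/low1.png

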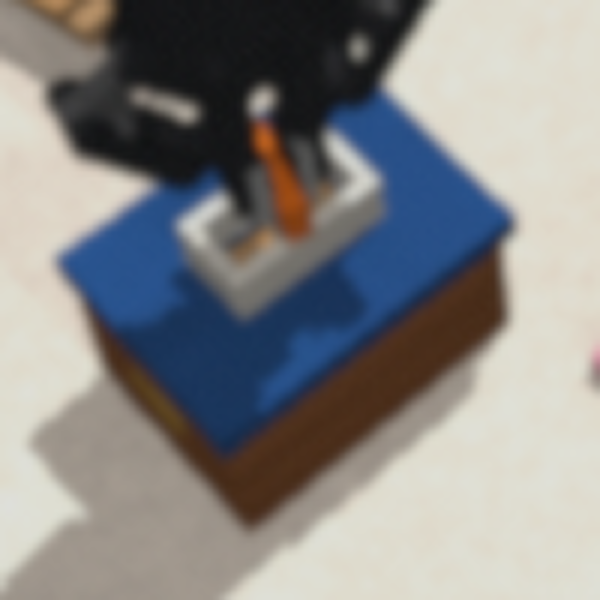

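The lid is almost home on the box (crop corners (60,260), (225,455) and (515,222)), with no contact yet. Lower the last few mm until contact shows.

Request:
servo_tool --rows '[{"tx":0,"ty":0.0008,"tz":-0.001,"yaw":0},{"tx":0,"ty":0.0008,"tz":-0.002,"yaw":0},{"tx":0,"ty":0.0008,"tz":-0.003,"yaw":0},{"tx":0,"ty":0.0008,"tz":-0.003,"yaw":0}]'

```text
time: 8.4
tool_pos: [0.4955, 0.2282, 0.1011]
tcp_rot: [-1.334, -0.991, 0.99]
force: [-1.4, -1.8, 2.0]
grip_width: 0.0079
```

Request:
servo_tool --rows '[{"tx":0,"ty":0,"tz":-0.0007,"yaw":0},{"tx":0,"ty":0,"tz":-0.001,"yaw":0},{"tx":0,"ty":0,"tz":-0.001,"yaw":0}]'

```text
time: 8.65
tool_pos: [0.4955, 0.2283, 0.101]
tcp_rot: [-1.335, -0.991, 0.99]
force: [-3.6, -3.1, 9.8]
grip_width: 0.0081
```

```bash
python3 - <<'E'
from m import *
st()
E
```

```text
t 8.65 pos [0.4955 0.2283 0.101 ] jawyaw 73.17 fingdir [ 0.001 -0.001 -1.   ] F [-3.6 -3.1  9.8] M [-0.52  0.84 -0.03] w 0.0081 q [ 0.05  0.52 -0.73  1.94  0.46  0.85  0.35]
```

Seated: TCP z 0.1010, matching the expected 0.101, and the contact force rose firmly with no further descent. Now the clockwise turn, with a light press held.

Request:
servo_tool --rows '[{"tx":0,"ty":0,"tz":0.0003,"yaw":-0.03},{"tx":0,"ty":0,"tz":0.0003,"yaw":-0.08},{"tx":0,"ty":0,"tz":0.0003,"yaw":-0.14},{"tx":0,"ty":0,"tz":0.0003,"yaw":-0.2},{"tx":0,"ty":0,"tz":0.0003,"yaw":-0.26},{"tx":0,"ty":0,"tz":0.0003,"yaw":-0.32},{"tx":0,"ty":0,"tz":0.0003,"yaw":-0.38},{"tx":0,"ty":0,"tz":0.0003,"yaw":-0.44}]'

```text
time: 9.32
tool_pos: [0.496, 0.2291, 0.101]
tcp_rot: [-1.47, -0.654, 0.65]
force: [-2.5, -0.1, 5.4]
grip_width: 0.0081
```

```bash
python3 - <<'E'
from m import *
st()
s=ctrl.capture("side")[:,:,::-1]
cv2.imwrite("pics/turn1.png",cv2.resize(s[290:390,195:295],(600,600),interpolation=cv2.INTER_CUBIC))
E
```

```text
t 9.32 pos [0.496  0.2291 0.101 ] jawyaw 47.83 fingdir [ 0.002  0.002 -1.   ] F [-2.5 -0.1  5.4] M [0.02 0.36 0.08] w 0.0081 q [-0.03  0.49 -0.63  1.94  0.38  0.83 -0.02]
```

View pics/turn1.png

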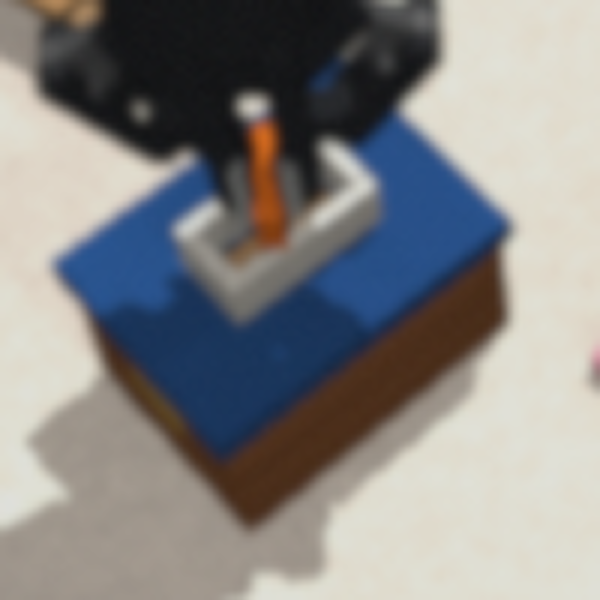

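The knob (crop (265,185)) is turning and the lid and box are unmoved. Continuing.

Request:
servo_tool --rows '[{"tx":0,"ty":0,"tz":0,"yaw":-0.06},{"tx":0,"ty":0,"tz":0,"yaw":-0.12},{"tx":0,"ty":0,"tz":0,"yaw":-0.18},{"tx":0,"ty":0,"tz":0,"yaw":-0.24},{"tx":0,"ty":0,"tz":0,"yaw":-0.3},{"tx":0,"ty":0,"tz":0,"yaw":-0.36},{"tx":0,"ty":0,"tz":0,"yaw":-0.42},{"tx":0,"ty":0,"tz":0,"yaw":-0.48}]'

```text
time: 10.03
tool_pos: [0.4969, 0.2296, 0.1011]
tcp_rot: [-1.55, -0.283, 0.276]
force: [1.3, 1.3, 3.0]
grip_width: 0.0082
```

Request:
servo_tool --rows '[{"tx":0,"ty":0,"tz":0,"yaw":-0.06},{"tx":0,"ty":0,"tz":0,"yaw":-0.12},{"tx":0,"ty":0,"tz":0,"yaw":-0.18},{"tx":0,"ty":0,"tz":0,"yaw":-0.24},{"tx":0,"ty":0,"tz":0,"yaw":-0.3},{"tx":0,"ty":0,"tz":0,"yaw":-0.35},{"tx":0,"ty":0,"tz":0,"yaw":-0.39},{"tx":0,"ty":0,"tz":0,"yaw":-0.41}]'

```text
time: 10.7
tool_pos: [0.4976, 0.2297, 0.1011]
tcp_rot: [-1.567, 0.037, -0.046]
force: [3.5, 1.8, 3.8]
grip_width: 0.0083
```

```bash
python3 - <<'E'
from m import *
st()
s=ctrl.capture("side")[:,:,::-1]
cv2.imwrite("pics/turn2.png",cv2.resize(s[290:390,195:295],(600,600),interpolation=cv2.INTER_CUBIC))
E
```

```text
t 10.7 pos [0.4976 0.2297 0.1011] jawyaw -3.01 fingdir [ 0.006  0.003 -1.   ] F [3.5 1.8 3.8] M [ 0.37 -0.65  0.  ] w 0.0083 q [-0.19  0.45 -0.41  1.95  0.25  0.79 -0.79]
```

View pics/turn2.png

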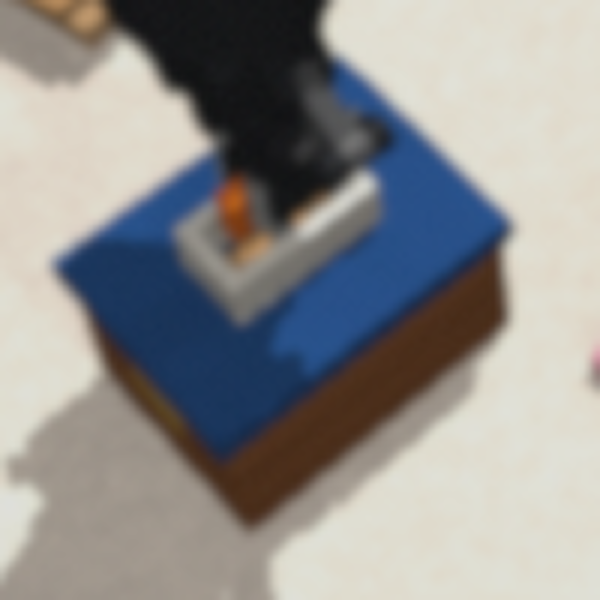

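Request:
servo_tool --rows '[{"tx":0,"ty":0,"tz":0,"yaw":-0.02},{"tx":0,"ty":0,"tz":0,"yaw":-0.04},{"tx":0,"ty":0,"tz":0,"yaw":-0.06},{"tx":0,"ty":0,"tz":0,"yaw":-0.08},{"tx":0,"ty":0,"tz":0,"yaw":-0.08}]'

```text
time: 11.17
tool_pos: [0.4967, 0.2288, 0.101]
tcp_rot: [-1.567, 0.101, -0.107]
force: [3.3, 1.6, 7.8]
grip_width: 0.0082
```

```bash
python3 - <<'E'
from m import *
st()
E
```

```text
t 11.17 pos [0.4967 0.2288 0.101 ] jawyaw -7.59 fingdir [ 0.003  0.002 -1.   ] F [3.3 1.6 7.8] M [ 0.37 -0.55  0.19] w 0.0082 q [-0.2   0.44 -0.39  1.95  0.23  0.79 -0.86]
```

The moment about z rose from 0 to 0.19 N m, so the knob is at its stop. Open the fingers in place, then rise a little and look.

Request:
servo_tool --rows '[{"tx":0,"ty":0,"tz":0,"yaw":0.02},{"tx":0,"ty":0,"tz":0,"yaw":0.02},{"tx":0,"ty":0,"tz":0,"yaw":0.02},{"tx":0,"ty":0,"tz":0,"yaw":0.02},{"tx":0,"ty":0,"tz":0.005,"yaw":0.02},{"tx":0,"ty":0,"tz":0.01,"yaw":0.02}]' --grip 0

```text
time: 11.67
tool_pos: [0.4948, 0.2275, 0.1094]
tcp_rot: [-1.57, 0.09, -0.088]
force: [0.1, -0.2, -0.5]
grip_width: 0.0799
```

```bash
python3 - <<'E'
from m import *
st()
s=ctrl.capture("side")[:,:,::-1];t=ctrl.capture("top")[:,:,::-1]
cv2.imwrite("pics/s6.png",s);cv2.imwrite("pics/t6.png",t)
a=cv2.resize(t[200:280,150:230],(400,400),interpolation=cv2.INTER_CUBIC);a=np.clip(a*2.,0,255).astype(np.uint8)
b=cv2.resize(s[300:380,200:280],(400,400),interpolation=cv2.INTER_CUBIC)
cv2.imwrite("pics/free1.png",np.hstack([a,b]))
E
```

```text
t 11.67 pos [0.4948 0.2275 0.1094] jawyaw -6.48 fingdir [-0.002 -0.001 -1.   ] F [ 0.1 -0.2 -0.5] M [0.02 0.04 0.05] w 0.0799 q [-0.19  0.43 -0.4   1.95  0.23  0.81 -0.83]
```

View pics/free1.png

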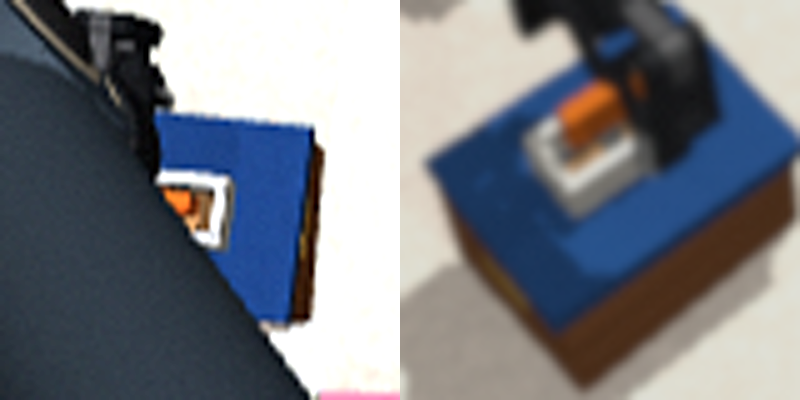

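The bar now lies along the slot (side crop (595,112), top crop (180,200)). The nested lid is seated on the box. Measure the lid's pose for the collar grip.

```bash
python3 - <<'E'
from m import *
t=cv2.imread("pics/t6.png")[:,:,::-1].astype(float); s=cv2.imread("pics/s6.png")[:,:,::-1].astype(float)
g=lambda im:np.repeat((im[...,2]-im[...,0])[...,None],3,2)
def corners(c,yaw,z,hx=.0485,hy=.0635):
    y=np.radians(yaw);X=np.array([np.cos(y),np.sin(y)]);Y=np.array([-X[1],X[0]])
    return [np.r_[np.array(c)+a*hx*X+b*hy*Y,z] for a,b in((1,1),(1,-1),(-1,-1),(-1,1))]
c0=(.496,.228); z=.072
q=[proj("side",c) for c in corners(c0,-5,z)]
r=refine(g(s),q,0,2.,.5); print(np.round(q,1).tolist(),r.round(1).tolist()); planar(r,"side",z)
# visible in top: right edge & parts of top/bottom edges near right corners
q=np.array([proj("top",c) for c in corners(c0,-5,z)]); print("top pred",q.round(1).tolist())
TL,TR,BR,BL=q; sub=[TR+(TL-TR)*.5,TR,BR,BR+(BL-BR)*.15]
r=refine(g(t),sub,0,2.5,.7); print(r.round(1).tolist())
a,b=onplane("top",r[1],z),onplane("top",r[2],z); print("TR,BR",a,b,np.linalg.norm(a-b),"xdir",np.degrees(np.arctan2(*(a-b)[1::-1])))
y=np.radians(-5);Y=np.array([-np.sin(y),np.cos(y)]); print("centre from top",((a+b)/2)[:2]+.0635*Y)
for nm,c in(("pred TR BR",corners(c0,-5,z)[1:3]),):print(nm,np.round(c,4))
E
```

```text
[[202.2, 333.8], [251.1, 299.5], [279.5, 327.2], [229.9, 365.4]] [[203.5, 332.8999938964844], [253.60000610351562, 299.1000061035156], [280.1000061035156, 328.5], [230.1999969482422, 365.79998779296875]]
   side plane 0.072 c [0.494  0.2264 0.072 ] edges [np.float64(0.1284), np.float64(0.0976), np.float64(0.1259), np.float64(0.0981)] dirs [np.float64(-96.2), np.float64(171.7), np.float64(84.0), np.float64(-6.9)]
top pred [[159.2, 220.4], [210.9, 223.4], [207.5, 262.8], [155.3, 259.8]]
[[184.8000030517578, 222.1999969482422], [212.39999389648438, 225.0], [207.3000030517578, 264.1000061035156], [198.5, 263.20001220703125]]
TR,BR [0.53472458 0.15697847 0.072     ] [0.43905126 0.16945016 0.072     ] 0.09648278111841693 xdir -7.4270265373663715
centre from top [0.49242231 0.22647267]
pred TR BR [[0.5388 0.1605 0.072 ]
 [0.4422 0.169  0.072 ]]
```

Lid centre (0.4945, 0.2264), yaw about -7°: the stop twisted it roughly 2.4° in the mouth. Now centre the gripper and descend around the collar to TCP 0.075.

Request:
servo_tool --rows '[{"tx":0,"ty":-0.0008,"tz":-0.004,"yaw":-0.006},{"tx":0,"ty":-0.0008,"tz":-0.01,"yaw":-0.006},{"tx":0,"ty":-0.0008,"tz":-0.017,"yaw":-0.006},{"tx":0,"ty":-0.0008,"tz":-0.024,"yaw":-0.006},{"tx":0,"ty":-0.0008,"tz":-0.03,"yaw":-0.006},{"tx":0,"ty":-0.0008,"tz":-0.0335,"yaw":-0.006},{"tx":0,"ty":-0.0008,"tz":-0.0345,"yaw":-0.006},{"tx":0,"ty":-0.0008,"tz":-0.0345,"yaw":-0.006}]'

```text
time: 12.43
tool_pos: [0.4951, 0.2271, 0.0746]
tcp_rot: [-1.569, 0.094, -0.093]
force: [0.1, 0.2, 0.3]
grip_width: 0.0855
```

```bash
python3 - <<'E'
from m import *
st()
s=ctrl.capture("side")[:,:,::-1]
cv2.imwrite("pics/coll1.png",cv2.resize(s[280:380,195:295],(600,600),interpolation=cv2.INTER_CUBIC))
E
```

```text
t 12.43 pos [0.4951 0.2271 0.0746] jawyaw -6.81 fingdir [-0.001 -0.    -1.   ] F [0.1 0.2 0.3] M [ 0.05  0.05 -0.03] w 0.0855 q [-0.21  0.48 -0.38  1.97  0.26  0.74 -0.86]
```

View pics/coll1.png

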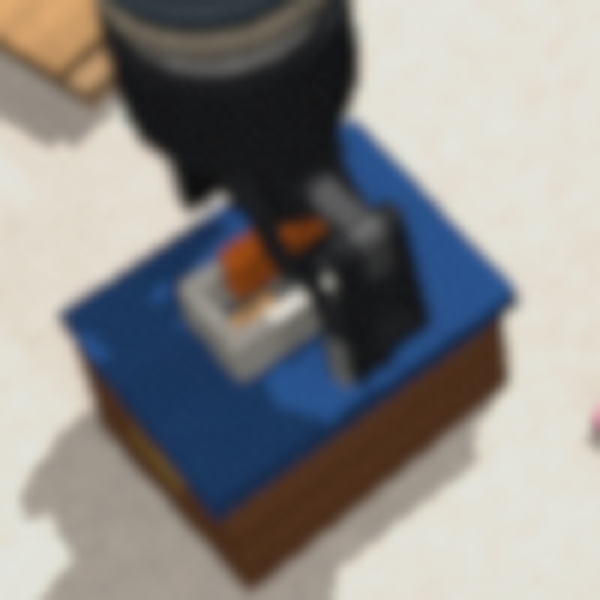

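The fingers straddle the collar with the knob bar between them (near finger at crop (380,310), collar at (245,330)). No contact force. Closing.

Request:
servo_tool --rows '[{"tx":0,"ty":0,"tz":0,"yaw":0},{"tx":0,"ty":0,"tz":0,"yaw":0},{"tx":0,"ty":0,"tz":0,"yaw":0},{"tx":0,"ty":0,"tz":0,"yaw":0},{"tx":0,"ty":0,"tz":0,"yaw":0},{"tx":0,"ty":0,"tz":0,"yaw":0}]' --grip 255 --newtons 45

```text
time: 12.98
tool_pos: [0.4957, 0.2273, 0.0756]
tcp_rot: [-1.568, 0.093, -0.094]
force: [0.2, -0.4, 2.2]
grip_width: 0.0329
```

```bash
python3 - <<'E'
from m import *
st()
s=ctrl.capture("side")[:,:,::-1]
cv2.imwrite("pics/coll2.png",cv2.resize(s[280:380,195:295],(600,600),interpolation=cv2.INTER_CUBIC))
E
```

```text
t 12.98 pos [0.4957 0.2273 0.0756] jawyaw -6.82 fingdir [ 0.001  0.    -1.   ] F [ 0.2 -0.4  2.2] M [-0.08  0.07  0.02] w 0.0329 q [-0.21  0.48 -0.38  1.97  0.26  0.74 -0.86]
```

View pics/coll2.png

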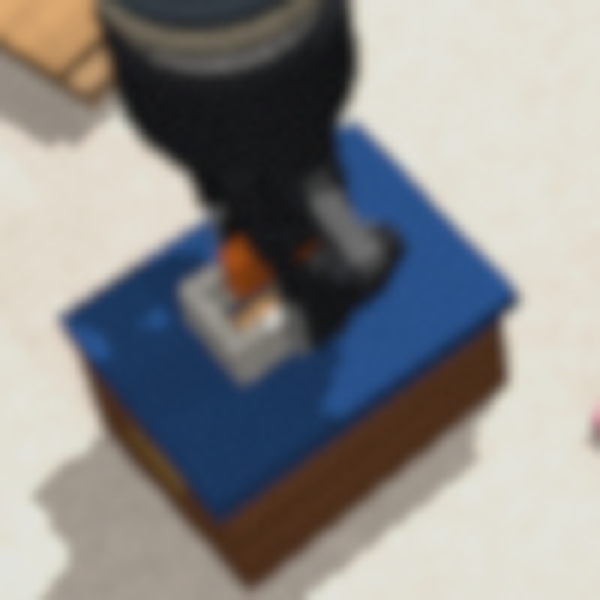

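The collar is gripped (33 mm, nothing moved). Lift slowly at first.

Request:
servo_tool --rows '[{"tx":0,"ty":0,"tz":0.002,"yaw":0},{"tx":0,"ty":0,"tz":0.004,"yaw":0},{"tx":0,"ty":0,"tz":0.007,"yaw":0},{"tx":0,"ty":0,"tz":0.011,"yaw":0},{"tx":0,"ty":0,"tz":0.015,"yaw":0},{"tx":0,"ty":0,"tz":0.019,"yaw":0},{"tx":0,"ty":0,"tz":0.022,"yaw":0},{"tx":0,"ty":0,"tz":0.023,"yaw":0}]'

```text
time: 13.7
tool_pos: [0.4956, 0.2273, 0.0989]
tcp_rot: [-1.568, 0.093, -0.094]
force: [-0.2, 0.9, -1.8]
grip_width: 0.0331
```

```bash
python3 - <<'E'
from m import *
st()
s=ctrl.capture("side")[:,:,::-1]
cv2.imwrite("pics/up1.png",cv2.resize(s[270:380,190:300],(600,600),interpolation=cv2.INTER_CUBIC))
E
```

```text
t 13.7 pos [0.4956 0.2273 0.0989] jawyaw -6.82 fingdir [ 0.001  0.001 -1.   ] F [-0.2  0.9 -1.8] M [ 0.02  0.   -0.01] w 0.0331 q [-0.2   0.45 -0.39  1.95  0.24  0.78 -0.84]
```

View pics/up1.png

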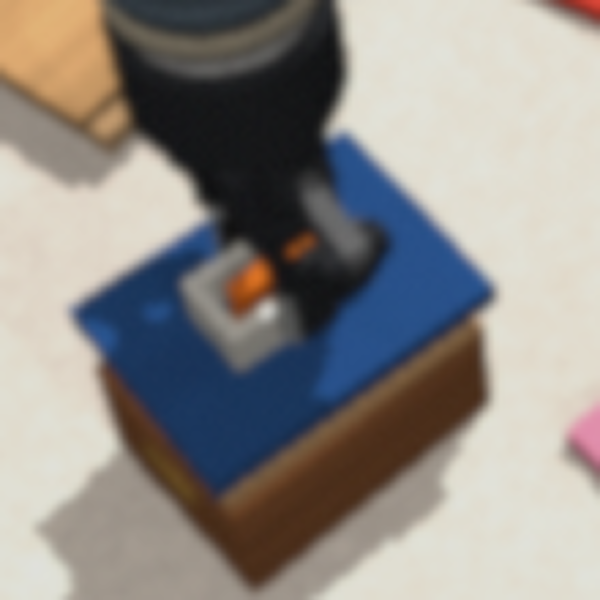

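Only the outer lid rises (-1.8 N, about 0.16 kg). The bar is sinking through the slot, and the pale inner lid shows on the rim at crop (400,400). Continuing to about 12 cm.

Request:
servo_tool --rows '[{"tx":0,"ty":0,"tz":0.004,"yaw":0},{"tx":0,"ty":0,"tz":0.01,"yaw":0},{"tx":0,"ty":0,"tz":0.016,"yaw":0},{"tx":0,"ty":0,"tz":0.022,"yaw":0},{"tx":0,"ty":0,"tz":0.029,"yaw":0},{"tx":0,"ty":0,"tz":0.036,"yaw":0},{"tx":0,"ty":0,"tz":0.043,"yaw":0},{"tx":0,"ty":0,"tz":0.05,"yaw":0}]'

```text
time: 14.42
tool_pos: [0.4953, 0.2271, 0.149]
tcp_rot: [-1.569, 0.093, -0.094]
force: [-0.4, -0.4, -1.8]
grip_width: 0.0333
```

Request:
servo_tool --rows '[{"tx":0,"ty":0,"tz":0.008,"yaw":0},{"tx":0,"ty":0,"tz":0.016,"yaw":0},{"tx":0,"ty":0,"tz":0.024,"yaw":0},{"tx":0,"ty":0,"tz":0.031,"yaw":0},{"tx":0,"ty":0,"tz":0.038,"yaw":0},{"tx":0,"ty":0,"tz":0.043,"yaw":0},{"tx":0,"ty":0,"tz":0.046,"yaw":0},{"tx":0,"ty":0,"tz":0.047,"yaw":0}]'

```text
time: 15.08
tool_pos: [0.4955, 0.2272, 0.1957]
tcp_rot: [-1.568, 0.093, -0.094]
force: [0.0, -0.3, -1.4]
grip_width: 0.0331
```

Request:
servo_tool --rows '[{"tx":0,"ty":0,"tz":0,"yaw":0},{"tx":0,"ty":0,"tz":0,"yaw":0},{"tx":0,"ty":0,"tz":0,"yaw":0}]'

```text
time: 15.33
tool_pos: [0.495, 0.2269, 0.1947]
tcp_rot: [-1.569, 0.094, -0.093]
force: [0.3, -0.0, -1.5]
grip_width: 0.0331
```

```bash
python3 - <<'E'
from m import *
st()
s=ctrl.capture("side")[:,:,::-1]; t=ctrl.capture("top")[:,:,::-1]
cv2.imwrite("pics/s9.png",s);cv2.imwrite("pics/t9.png",t)
a=cv2.resize(t[190:290,140:240],(400,400),interpolation=cv2.INTER_CUBIC);a=np.clip(a*2.,0,255).astype(np.uint8)
b=cv2.resize(s[235:385,180:330],(400,400),interpolation=cv2.INTER_CUBIC)
cv2.imwrite("pics/end1.png",np.hstack([a,b]))
E
```

```text
t 15.33 pos [0.495  0.2269 0.1947] jawyaw -6.82 fingdir [-0.001 -0.    -1.   ] F [ 0.3 -0.  -1.5] M [-0.   -0.03 -0.01] w 0.0331 q [-0.16  0.33 -0.43  1.87  0.16  0.98 -0.78]
```

View pics/end1.png

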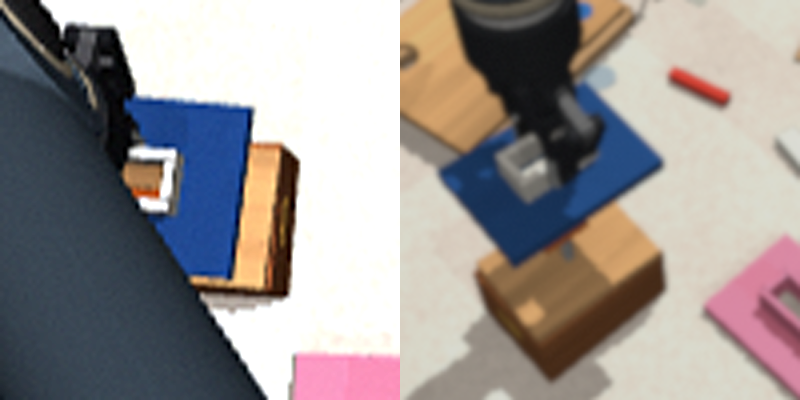

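View pics/s9.png

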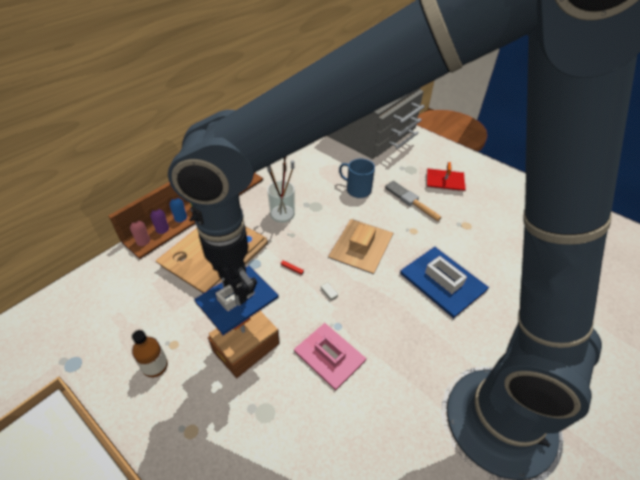

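The outer lid hangs level over the box, raised 0.119 m (side (237,298)). The inner lid with the knob is seated on the box (side (244,340)). The bystanders look where they were. Last check: did the box stay put?

```bash
python3 - <<'E'
from m import *
a=cv2.imread("pics/side0.png").astype(float); b=cv2.imread("pics/s9.png").astype(float)
f=lambda im:np.repeat(im.mean(2)[...,None],3,2)
# inner lid flange top z .068 (48+20) and box lower edge front corner
def corners(c,yaw,z,hx,hy):
    y=np.radians(yaw);X=np.array([np.cos(y),np.sin(y)]);Y=np.array([-X[1],X[0]])
    return [np.r_[np.array(c)+p*hx*X+q*hy*Y,z] for p,q in((1,1),(1,-1),(-1,-1),(-1,1))]
q=np.array([proj("side",c) for c in corners((.495,.2276),-4.4,0,.045,.06)]) 
sub=[q[1]*.4+q[2]*.6,q[2],q[3],q[3]*.6+q[0]*.4]
for im in(a,b):
    r=refine(f(im),[q[1],q[2],q[3],q[0]],0,2.5,.5); print(r[1:3].round(1).tolist(),[onplane("side",p,0)[:2].round(4).tolist() for p in r[1:3]])
q=[proj("side",c) for c in corners((.4945,.2264),-6.8,.068,.043,.058)]
rb=refine(np.repeat((b[...,2]-b[...,0])[...,None],3,2),q,0,2,.5); print(np.round(q,1).tolist(),rb.round(1).tolist())
W=[onplane("side",p,.068) for p in rb[1:3]]; print(np.degrees(np.arctan2(*(W[0]-W[1])[1::-1])))
E
```

```text
[[280.0, 343.3999938964844], [236.8000030517578, 378.8999938964844]] [[0.4459, 0.1686], [0.4542, 0.2882]]
[[280.8999938964844, 342.5], [236.5, 378.6000061035156]] [[0.446, 0.1655], [0.4553, 0.2882]]
[[207.4, 333.9], [252.9, 303.5], [277.0, 329.0], [230.8, 362.4]] [[203.3000030517578, 333.20001220703125], [255.0, 305.0], [277.70001220703125, 329.20001220703125], [231.1999969482422, 360.29998779296875]]
-7.110978467781525
```

```bash
python3 -c "
from m import *
st(); print(ctrl.job_done())"
```

```text
t 15.43 pos [0.4951 0.227  0.1948] jawyaw -6.82 fingdir [-0.001 -0.    -1.   ] F [ 0.2  0.3 -2.1] M [ 0.02 -0.03  0.02] w 0.0329 q [-0.16  0.33 -0.43  1.87  0.16  0.98 -0.78]
the job is handed in; nothing more can be done
None
```

I carried the locked pair by the wing knob and seated it in the box. I then turned the knob clockwise to its stop and lifted the blue outer lid alone by 0.119 m. I handed the job in at 15.4 s with the lid still gripped, level and steady above the box.

- **Outer lid:** the load read 1.5 to 2.1 N, in line with 0.16 kg, and the grip held at 33 mm.
- **Seating:** contact came at TCP z = 0.101, the expected home height. The last picture shows the inner lid on the rim.
- **Box and bystanders:** the box's two visible lower corners shifted by about 1 mm and 3 mm. One of those edges is poorly lit, so this is near the measuring error. The bystanders look unmoved in the side view.
- **Knob stop:** the moment rose to 0.19 N m at the end of the turn, so I take it to be at its stop.
- **Imperfect:** pushing onto the stop twisted the lids by about 2.5° in the mouth, within the play the text allows. My grip on the knob was about 2 mm off its axis, which gave side loads below 5 N during seating and the turn.

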